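Put the left and right gripper jaws away in their drawers

ROBOT

A 6-joint arm with a two-finger parallel gripper is mounted at the origin on a cart in front of the work surface, level with it; the furniture and walls round the work are solid. World frame = base frame: x ahead of the robot, y to its left, z up, the work surface at z = 0. Lengths are in mm, angles in rad, forces in N, time in s.
With the tool pointing down it reaches from about 275 to 1000 mm from the base axis. Payload 8.4 kg.
Tool frame: the origin (TCP) lies midway between the tips of the shut fingers; the grasp point (between the pads) lies 19 mm behind it; z points along the fingers, y is the line along which they close (so a half turn about z gives the same grasp; the last joint's range is limited). The gripper opens to 85 mm and grips with 20 to 120 N. Pads are 22 mm wide; open, the fingers measure 114 mm over their backs; the gripper's body (76 mm by 85 mm) begins 54 mm behind the grasp point. The pads swing forward as they close: fully open they stand 13 mm farther back than shut.
Start: joints at [-1.275, 0.353, 1.633, -0, 1.155, -0.002], TCP at [183.385, -597.493, 231.281] pointing down, gripper open.
Joint ranges: [-2.63, 2.63], [-0.92, 2.1], [0.06, 2.66], [-1.3, 4.44], [0, 2.69], [-3.02, 3.02]. Speed limits (rad/s): [2.22, 2.22, 2.79, 3.14, 3.14, 3.14].

INTERFACE

Orientations are given as [roll, pitch, yaw] about the fixed x, y, z axes, in that order (R = Rz(yaw) Ry(pitch) Rx(roll)).
In Python, from rig import r, imaging gives the robot as it stands. The module is installed in compiled form; this text tells all that it offers.
- The arm moves only by the tool arm_command, never from a script. Its argument "deltas" is a list of rows, each an object of numbers: "hand": the finger opening in mm, from 0 to 85.4; "tx", "ty", "tz": the shift along the tool's x, y, z in mm; "wx", "wy", "wz": the turn, a rotation vector about the tool's x, y, z in rad. A call has 1 to 8 rows; each row shifts and turns the commanded pose from where the row before left it, along the tool's axes as they then stand; what a row does not reach is not made up. A row lasts 1/8 s, in which the tool goes at most 62.5 mm and 10.7 degrees, less where a joint would pass 70% of its speed; a pose out of reach is approached as far as the arm can. A call with a gripper value outside its range is refused whole. The fingers move at their own pace and stop on an object; "squeeze" is the grip in N (left out, the last holds). Time passes only in rows, so rows that do not move let the fingers close. It gives the time, the measured TCP pose, the force, the opening and the grip force at its end, in the units of the state.
- r.sense(): the state, without advancing time (a new reading comes with each control period).
- imaging.grab_frame(name): name is "scene" or "top" or "wrist"; returns a dict with "image" (400x640x3 uint8, red, green, blue), "mtx" (3x3 intrinsics, pixels), "world_to_cam" (4x4, takes a point from world to camera coordinates). Camera axes: x right, y up, looking along -z (the intrinsics and any distortion apply to the point x, -y, -z); pixel columns grow to the right and rows downward; lengths in mm; the calibration is good to about 2 mm. The wrist camera is an equidistant fisheye: a pixel r from the principal point sees the ray r / f radians off the axis. A picture is of the moment at which its call begins. There is no depth.
- r.sign_off(): hands the job in; it is judged then, once.
The state is a dict: "clock": time; "qpos": joint angles; "qvel": joint speeds; "joint_efforts": joint torques, N m; "eef_pos": TCP position; "tcp_rot": TCP orientation; "contact_force": force on the tool from outside, world axes, zero at the start; "wrist_torque": the same for the moment, N m; "opening": opening from 0.0 (shut) to 1.0 (fully open); "grasp_force": force on a finger pad.
Only numpy, scipy, OpenCV 4.12 (cv2) and the standard library are available. Lean on these libraries where they do the work, as an engineer would, in place of code of your own. Each camera call takes 0.05 s, during which the arm holds its last target. There are 200 camera calls.

TASK

The washed plate-gripper jaws on the draining rack come in left and right hands, mirror images of each other. Lay each one flat, flange up, on a free yellow silhouette of its own hand in the foam-lined drawers, setting it down without dropping it, and push both drawers fully shut. Leave the wash bottle, the beaker and the petri dish where they are.

Things in the scene. Friction and masses are not known exactly. Their poses are not given: they have to be found in the camera images.
- rack: white draining rack, fixed, in a drip tray 135 x 242 mm; origin under the tray's middle. Its board rises at 40 degrees along the rack's x (to the left), top edge 81 mm high. Three slots along y, 72 mm apart, middle one at y = 0, between fins 4 mm thick and 30 mm high, 6 mm beside each jaw; lip 10 mm high at the foot. Jaws lie flat on the slope in any order; flanges lean 40 degrees to its low side.
- jaw_1_grip (a point): left-hand jaw, blue aluminium, about 60 g (flange up, arm away: arm on the left). Base 76 (x) x 56 (y) x 5 mm; a flange 8 mm thick, 56 mm wide stands across its middle, top 46 mm above the underside: grip it there. Beyond it (+x) only an arm 34 mm wide runs on, along the +y edge, with a black pad; the other corner is cut out. Point: flange middle, 30 mm above underside; z = flange up. Starts arm up the slope.
- jaw_2_grip (a point): left-hand jaw, same part as jaw_1. Base 76 (x) x 56 (y) x 5 mm; a flange 8 mm thick, 56 mm wide stands across its middle, top 46 mm above the underside: grip it there. Beyond it (+x) only an arm 34 mm wide runs on, along the +y edge, with a black pad; the other corner is cut out. Point: flange middle, 30 mm above underside; z = flange up. Starts arm down the slope.
- jaw_3_grip (a point): right-hand jaw, mirror image of jaw_1 (flange up, arm away: arm on the right). Base 76 (x) x 56 (y) x 5 mm; a flange 8 mm thick, 56 mm wide stands across its middle, top 46 mm above the underside: grip it there. Beyond it (+x) only an arm 34 mm wide runs on, along the -y edge, with a black pad; the other corner is cut out. Point: flange middle, 30 mm above underside; z = flange up. Starts arm up the slope.
- jaw_1_toe (a point): 33 mm along x, 20 mm along +y from jaw_1_grip (over the black pad at the arm's end).
- jaw_2_toe (a point): 33 mm along x, 20 mm along +y from jaw_2_grip (over the black pad at the arm's end).
- jaw_3_toe (a point): 33 mm along x, 20 mm along -y from jaw_3_grip (over the black pad at the arm's end).
- left_spot_a (a point): left-hand drawer (two free yellow silhouettes of a left-hand jaw on black foam), the left one of the two. The point lies 30 mm above the drawer's floor (floor: 10 mm above the worktop), where a jaw's grip point is when it lies on the silhouette; x along the silhouette's arm, into the cabinet, z up.
- left_spot_b (a point): left-hand drawer, its right silhouette, 68 mm to the right of left_spot_a. The point lies 30 mm above the drawer's floor (floor: 10 mm above the worktop), where a jaw's grip point is when it lies on the silhouette; x along the silhouette's arm, into the cabinet, z up.
- right_spot_a (a point): right-hand drawer (silhouettes of a right-hand jaw), its left silhouette, the free one; on the other, 68 mm to the right, a right-hand jaw already lies and stays. The point lies 30 mm above the drawer's floor (floor: 10 mm above the worktop), where a jaw's grip point is when it lies on the silhouette; x along the silhouette's arm, into the cabinet, z up.
- left_spot_a_toe (a point): where the toe point of a jaw on left_spot_a is: 33 mm along x, 20 mm along +y from it.
- left_spot_b_toe (a point): where the toe point of a jaw on left_spot_b is: 33 mm along x, 20 mm along +y from it.
- right_spot_a_toe (a point): where the toe point of a jaw on right_spot_a is: 33 mm along x, 20 mm along -y from it.
- left_unit: low cabinet of the left-hand drawer, fixed: grey shell 150 x 150 mm, 67 mm high, clear top, white drawer front. Origin under the shell's middle, its open side at x = -75 mm. The two units stand side by side in either order. The drawer is 132 x 138 mm inside, walls 47 mm above the worktop; a jaw lying flat passes under the top with 7 mm to spare.
- right_unit: the same for the right-hand drawer.
- left_drawer (a joint): opening of the left-hand drawer, m: 0 fully shut, at most 0.13. It slides out along its unit's -x with about 2 N of friction and stays where it is left; starts nearly fully open.
- right_drawer (a joint): the same for the right-hand drawer.
- left_drawer_pull (a point): middle of the front face of the left-hand drawer's aluminium pull (60 mm wide, 14 mm high, 12 mm proud of the white front, which is 62 mm high), 40 mm above the worktop; moves with the drawer. x points into the cabinet, the way it shuts.
- right_drawer_pull (a point): the same on the right-hand drawer.
- rinse_bottle: bystander: wash bottle, white with a green cap and spout, 62 x 77 x 197 mm, loose, behind the rack; origin under its middle.
- empty_beaker: bystander: glass beaker, 75 x 81 x 95 mm, loose, behind the work; origin under its middle.
- dish: bystander: closed petri dish, 59 mm across and 15 mm high, loose, near the worktop's front edge; origin under its middle.

How it is judged (in metres and radians):
At the end, for the whole second after the job is handed in: jaw_1, jaw_2 on the left-hand drawer's silhouettes (either way), jaw_3 on the right-hand one's: flat within 0.12 rad, at most 6 mm high, flange middle within 15 mm and toe point within 18 mm of the silhouette's, at rest; both drawers shut within 6 mm (((horizontal distance between jaw_1_grip and left_spot_a below 0.015 m and horizontal distance between jaw_1_toe and left_spot_a_toe below 0.018 m and z of jaw_1_grip in the frame of left_spot_a below 0.006 m and angle between each of jaw_1_grip, jaw_2_grip's own z axis and vertical below 0.12 rad and horizontal distance between jaw_2_grip and left_spot_b below 0.015 m and horizontal distance between jaw_2_toe and left_spot_b_toe below 0.018 m and z of jaw_2_grip in the frame of left_spot_b below 0.006 m) or (horizontal distance between jaw_1_grip and left_spot_b below 0.015 m and horizontal distance between jaw_1_toe and left_spot_b_toe below 0.018 m and z of jaw_1_grip in the frame of left_spot_b below 0.006 m and angle between each of jaw_1_grip, jaw_2_grip's own z axis and vertical below 0.12 rad and horizontal distance between jaw_2_grip and left_spot_a below 0.015 m and horizontal distance between jaw_2_toe and left_spot_a_toe below 0.018 m and z of jaw_2_grip in the frame of left_spot_a below 0.006 m)) and horizontal distance between jaw_3_grip and right_spot_a below 0.015 m and horizontal distance between jaw_3_toe and right_spot_a_toe below 0.018 m and z of jaw_3_grip in the frame of right_spot_a below 0.006 m and angle between jaw_3_grip's own z axis and vertical below 0.12 rad and value of joint each of left_drawer, right_drawer below 0.006 m and linear speed of each of jaw_1, jaw_2, jaw_3 below 0.02 m/s); the robot touches nothing.
It fails at once if a bystander (wash bottle, beaker, petri dish) is shifted by more than 30 mm (distance of any of rinse_bottle, empty_beaker, dish from where it was at the start of the episode above 0.03 m).
It fails at once if a jaw is dropped into a drawer, or flung about with it (faster than 0.55 m/s within 30 mm of its resting height there) ((linear speed of jaw_1 above 0.55 m/s and ((horizontal distance between jaw_1_grip and left_spot_a below 0.1 m and z of jaw_1_grip in the frame of left_spot_a below 0.03 m) or (horizontal distance between jaw_1_grip and right_spot_a below 0.1 m and z of jaw_1_grip in the frame of right_spot_a below 0.03 m))) or (linear speed of jaw_2 above 0.55 m/s and ((horizontal distance between jaw_2_grip and left_spot_a below 0.1 m and z of jaw_2_grip in the frame of left_spot_a below 0.03 m) or (horizontal distance between jaw_2_grip and right_spot_a below 0.1 m and z of jaw_2_grip in the frame of right_spot_a below 0.03 m))) or (linear speed of jaw_3 above 0.55 m/s and ((horizontal distance between jaw_3_grip and left_spot_a below 0.1 m and z of jaw_3_grip in the frame of left_spot_a below 0.03 m) or (horizontal distance between jaw_3_grip and right_spot_a below 0.1 m and z of jaw_3_grip in the frame of right_spot_a below 0.03 m)))).
It also fails if it takes over 72 s, if anything falls off the work surface, if the arm or the gripper's body presses on something with over 40 N, if the wrist force passes 120 N, or if a joint passes its speed limit or range.

## Working session

There is one attempt and no reset: what is moved stays moved. The work goes in short steps, Python scripts to look and compute and a tool call to move; the robot and the scene stay as the last step left them, time stands still between calls to the robot, and variables do not carry over. Pictures are saved under pics/ and viewed, at most 10 in all, crops included, and the job is handed in when it is done.

Besides the shell and the picture viewer there is one more tool, called as name([rows], argument=value, ...), one row to a line, values as JSON. arm_command: Moves the arm, as the interface text tells. Its arguments: {"type":"object","properties":{"deltas":{"type":"array"},"squeeze":{"type":"number"}},"required":["deltas"]}

```bash
mkdir -p pics; python3 - <<'E'
from rig import r, imaging
import cv2,numpy as np,pickle
d={}
for n in("scene","top"):
    f=imaging.grab_frame(n);d[n]=f
    cv2.imwrite(f"pics/{n}0.png",f["image"][:,:,::-1])
    print(n,f["mtx"].tolist(),f["world_to_cam"].round(4).tolist())
    print([k for k in f])
pickle.dump(d,open("f0.pkl","wb"))
print(r.sense())
E
```

```text
scene [[511.83529825700737, 0.0, 324.1275347981116], [0.0, 511.83529825700737, 206.86224075861617], [0.0, 0.0, 1.0]] [[-0.7331, -0.6798, 0.0198, 467.8334], [0.4563, -0.4701, 0.7555, -289.1933], [-0.5043, 0.5629, 0.6548, -1255.8569], [0.0, 0.0, 0.0, 1.0]]
['image', 'mtx', 'world_to_cam']
top [[415.1925981325951, 0.0, 322.92049013496637], [0.0, 415.1925981325951, 190.5679550444077], [0.0, 0.0, 1.0]] [[0.0161, -0.9999, -0.0031, 53.5282], [0.9952, 0.0157, 0.0968, -581.0137], [-0.0967, -0.0046, 0.9953, -1086.0861], [0.0, 0.0, 0.0, 1.0]]
['image', 'mtx', 'world_to_cam']
{'clock': 0.1, 'qpos': array([-1.27536847e+00,  3.53616764e-01,  1.63405632e+00,  2.41614183e-05,
        1.15521278e+00, -2.40199078e-03]), 'qvel': array([ 0.00118597, -0.00119513, -0.00299062, -0.00192371,  0.00025719,
        0.00098171]), 'joint_efforts': array([-2.97130784e-03, -6.06358910e+01, -3.42819428e+01, -1.62279443e-04,
        3.81650316e-03,  2.27271795e-05]), 'eef_pos': array([ 183.28416182, -597.06943441,  230.61457752]), 'tcp_rot': array([-3.14029950e+00, -2.51983969e-05,  2.97820064e-01]), 'contact_force': array([ 0.26942269,  0.14369393, -0.46352801]), 'wrist_torque': array([-0.01192567, -0.01127866, -0.02462764]), 'grasp_force': 0.0, 'opening': 1.0012909300535766}
```

View pics/top0.png

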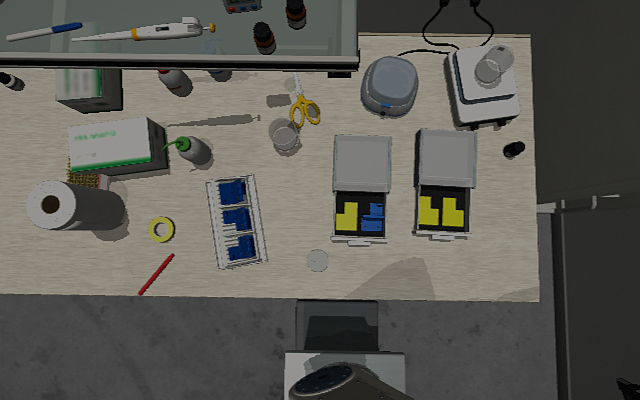

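View pics/scene0.png

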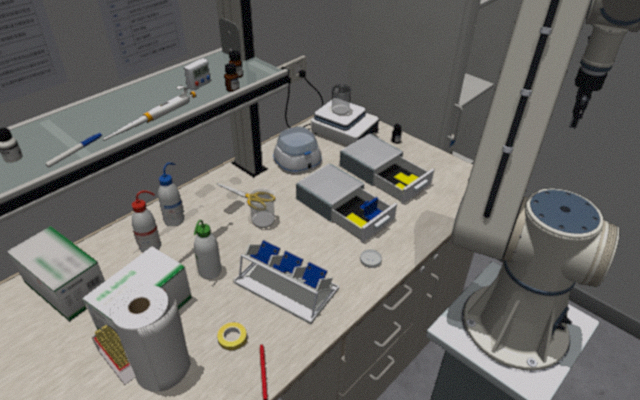

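The top view shows the rack at about (238,222) with three blue jaws. The right-hand unit is at (361,190), with its free silhouette at (347,217). The left-hand unit is at (446,185), with silhouettes at (429,211) and (453,210). The dish is at (317,260). I'll zoom in next.

```bash
python3 - <<'E'
import cv2,numpy as np
t=cv2.imread("pics/top0.png");s=cv2.imread("pics/scene0.png")
a=cv2.resize(t[170:275,200:275],(400,560),interpolation=cv2.INTER_CUBIC) # 5.33x
b=cv2.resize(t[125:250,325:485],(400,312),interpolation=cv2.INTER_CUBIC) #2.5
c=cv2.resize(s[230:320,225:345],(400,300),interpolation=cv2.INTER_CUBIC) #3.33
o=np.zeros((600,800,3),np.uint8);o[:560,:400]=a;o[:300,400:]=b[:300];o[300:600,400:]=c
cv2.imwrite("pics/zoom.png",o)
E
```

```text
(no output)
```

View pics/zoom.png

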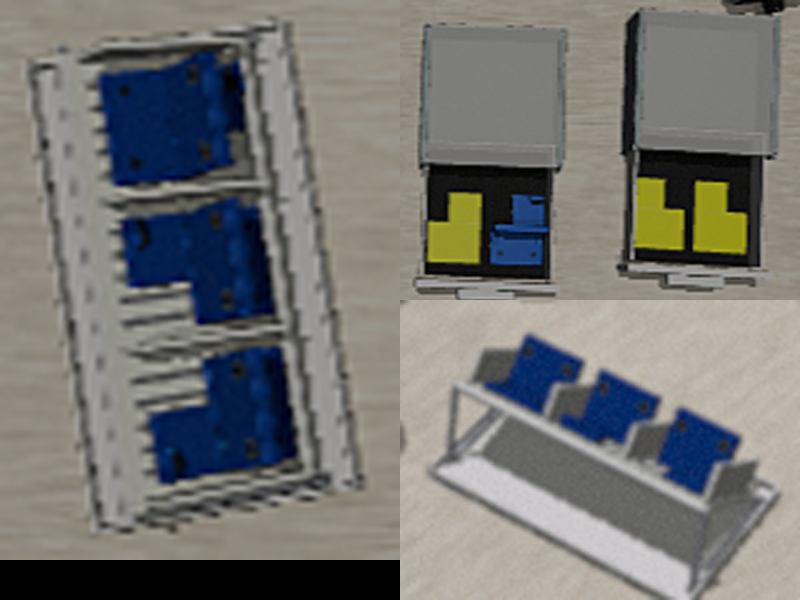

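The zoom shows which hand is in which slot. The far slot has its arm down the slope (jaw_2). The middle slot has its arm up and on the right (jaw_3). The near slot has its arm up and on the left (jaw_1). The tray corners in the crop are at (35,65), (283,25), (360,485) and (100,530). Now I'll convert these to positions.

```bash
cat > h.py <<'E'
import cv2,numpy as np
from scipy.spatial.transform import Rotation as R
def proj(f,P,fish=False):
    P=np.atleast_2d(P);T=f["world_to_cam"];c=P@T[:3,:3].T+T[:3,3];v=c*[1,-1,-1];K=f["mtx"]
    if fish:
        n=np.hypot(v[:,0],v[:,1]);k=np.arctan2(n,v[:,2])/np.maximum(n,1e-9);q=v[:,:2]*k[:,None]
    else: q=v[:,:2]/v[:,2:]
    return q*[K[0,0],K[1,1]]+K[:2,2]
def unproj(f,px,z,fish=False):
    px=np.atleast_2d(px).astype(float);K=f["mtx"];T=f["world_to_cam"]
    q=(px-K[:2,2])/[K[0,0],K[1,1]]
    if fish:
        n=np.hypot(*q.T);d=np.c_[q*(np.sin(n)/np.maximum(n,1e-9))[:,None],np.cos(n)]
    else: d=np.c_[q,np.ones(len(q))]
    d=(d*[1,-1,-1])@T[:3,:3];o=-T[:3,:3].T@T[:3,3]
    return o+d*((z-o[2])/d[:,2])[:,None]
def blobs(img,lo,hi,amin):
    m=cv2.inRange(cv2.cvtColor(img,cv2.COLOR_RGB2HSV),lo,hi)
    n,l,s,c=cv2.connectedComponentsWithStats(m)
    return [(l==i) for i in range(1,n) if s[i,4]>amin]
E
python3 - <<'E'
import pickle;from h import *
d=pickle.load(open("f0.pkl","rb"));t=d["top"]
for m in blobs(t["image"],(22,120,80),(35,255,255),150):
    c,_=cv2.findContours(m.astype(np.uint8),0,1)
    p=c[0][:,0].astype(float);w=unproj(t,p,10)[:,:2].astype(np.float32)
    print("yellow",p.mean(0),cv2.minAreaRect(w))
z=np.array([[35,65],[283,25],[360,485],[100,530]])/5.333+[200,170]
for h in(0,8): 
    w=unproj(t,z-.5,h);print(w.round(),w.mean(0), np.linalg.norm(np.diff(w,axis=0),axis=1))
for n,px,h in [("Rpullmid",((495-400)/2.5+325,292/2.5+125),40),("Lpullmid",((698-400)/2.5+325,283/2.5+125),40)]: print(n,px,unproj(t,px,h))
for n,px in [("R unit top",[(423,27),(566,30),(562,165),(420,162)]),("L unit",[(638,12),(780,15),(777,157),(636,153)])]:
    print(n,unproj(t,(np.array(px)-[400,0])/2.5+[325,125]-.3,67).round())
print("dish",unproj(t,(317,260),8))
for m in blobs(t["image"],(105,120,40),(130,255,255),150):
    ys,xs=np.nonzero(m);print("blue",xs.mean(),ys.mean(),len(xs))
E
```

```text
yellow [302.17857143 112.94285714] ((807.9470825195312, 120.13441467285156), (89.08845520019531, 78.96924591064453), 11.71577262878418)
yellow [427.74444444 211.3       ] ((533.3199462890625, -224.4891357421875), (51.41638946533203, 76.23429870605469), 89.38716888427734)
yellow [451.7173913  212.63043478] ((530.0750122070312, -290.3444519042969), (57.75685119628906, 76.10218811035156), 86.83597564697266)
yellow [347.26086957 216.76086957] ((513.8562622070312, -2.1539573669433594), (75.95457458496094, 56.956459045410156), 0.46734124422073364)
yellow [160.37681159 228.84057971] ((471.1402893066406, 501.537841796875), (66.25630950927734, 65.66650390625), 47.02217102050781)
[[602. 386.   0.]
 [625. 258.   0.]
 [390. 211.   0.]
 [366. 343.   0.]] [495.86135174 299.46774928   0.        ] [129.77893065 239.59224932 133.55475801]
[[601. 384.   8.]
 [624. 257.   8.]
 [391. 210.   8.]
 [366. 341.   8.]] [495.69574397 297.76659334   8.        ] [128.86609988 237.90702063 132.61536907]
Rpullmid (363.0, 241.8) [[445.59488936 -44.56840089  40.        ]]
Lpullmid (444.2, 238.2) [[ 458.41874166 -257.47327674   40.        ]]
R unit top [[ 722.   36.   67.]
 [ 721. -114.   67.]
 [ 579. -110.   67.]
 [ 580.   37.   67.]]
L unit [[ 741. -189.   67.]
 [ 741. -338.   67.]
 [ 591. -332.   67.]
 [ 592. -186.   67.]]
dish [[394.21982503  75.78159636   8.        ]]
blue 65.79746835443038 26.72151898734177 158
blue 230.9096638655462 192.1638655462185 476
blue 372.86764705882354 218.3466386554622 476
blue 236.78304239401496 218.0074812967581 401
blue 241.41831683168317 248.39851485148515 404
```

The checks agree: the rack tray comes out at about 133x240 mm (given 135x242), the silhouettes at 76x57, and the two left spots 66 mm apart (given 68). Next I'll plan a move to a tilted view over the far slot (jaw_2).

```bash
cat >> h.py <<'E'
from scipy.linalg import logm,expm
A=np.radians(40);RY=np.radians(100.2);RO=np.array([496,299,0.])
def rz(a): return R.from_euler('z',a).as_matrix()
SL=np.array([[np.cos(A),0,-np.sin(A)],[0,1,0],[np.sin(A),0,np.cos(A)]]) # cols: upslope, y, normal in rack frame
def T(p,Rm):
    M=np.eye(4);M[:3,:3]=Rm;M[:3,3]=p;return M
def jaw_tool(jR,flip=False):  # tool orientation for a jaw orientation: y=±jaw x, z=-jaw z
    y=jR[:,0]*(-1 if flip else 1);z=-jR[:,2];return np.c_[np.cross(y,z),y,z]
def rackjaw(up=True): 
    M=rz(RY)@SL
    return M if up else M@np.diag([-1,-1,1.])
def cur(r):
    s=r.sense();return T(s["eef_pos"],R.from_euler('xyz',s["tcp_rot"]).as_matrix())
def plan(C,G,n):
    D=np.real(expm(logm(np.linalg.inv(C)@G)/n));w=R.from_matrix(D[:3,:3]).as_rotvec()
    print(n,"rows t",D[:3,3].round(2),"|t|",np.linalg.norm(D[:3,3]).round(1),"w",w.round(4),"deg",np.degrees(np.linalg.norm(w)).round(2))
    X=C.copy();P=[]
    for i in range(n): X=X@D;P.append(X[:3,3].round())
    print("path",[p.tolist() for p in P[::max(1,n//5)]]);return D
E
python3 - <<'E'
from rig import r
import pickle;from h import *
d=pickle.load(open("f0.pkl","rb"));t=d["top"]
M=rz(RY)
# predicted jaw base corners vs image with board through (0,0,45) for check
for s0 in (-10,0,10):
  for yy,up,side in((-72,0,1),(0,1,-1),(72,1,1)):
    J=T(RO+M@(np.array([0,yy,45])+SL@np.array([s0,0,0])),rackjaw(up))
    pts=np.array([[-38,28,5],[-38,-28,5],[0,28,46],[0,-28,46],[38,28*side,5]])
    print(s0,yy,((proj(t,pts@J[:3,:3].T+J[:3,3])+.5-[200,170])*5.333).round().tolist())
jR=rackjaw(False);Rt=jaw_tool(jR)
g=RO+M@(np.array([0,-72,45])+SL@np.array([0,0,30]))
print("grip",g); G=T(g+Rt@[0,0,19-130],Rt); print(G.round(2))
plan(cur(r),G,24)
E
```

```text
-10 -72 [[100.0, 73.0], [116.0, 187.0], [210.0, 53.0], [226.0, 167.0], [238.0, 66.0]]
-10 0 [[274.0, 315.0], [258.0, 205.0], [248.0, 315.0], [231.0, 200.0], [121.0, 219.0]]
-10 72 [[295.0, 457.0], [279.0, 346.0], [270.0, 465.0], [253.0, 348.0], [157.0, 483.0]]
0 -72 [[81.0, 74.0], [97.0, 188.0], [191.0, 54.0], [208.0, 169.0], [220.0, 67.0]]
0 0 [[257.0, 317.0], [241.0, 207.0], [229.0, 318.0], [213.0, 202.0], [101.0, 221.0]]
0 72 [[277.0, 461.0], [261.0, 349.0], [251.0, 469.0], [234.0, 351.0], [138.0, 487.0]]
10 -72 [[62.0, 75.0], [78.0, 190.0], [173.0, 55.0], [189.0, 170.0], [203.0, 68.0]]
10 0 [[239.0, 320.0], [223.0, 209.0], [211.0, 320.0], [194.0, 203.0], [82.0, 223.0]]
10 72 [[260.0, 464.0], [244.0, 352.0], [232.0, 472.0], [215.0, 354.0], [119.0, 490.0]]
grip [570.27692008 292.77123903  67.98133329]
[[ 9.8000e-01  1.4000e-01 -1.1000e-01  5.8291e+02]
 [ 1.8000e-01 -7.5000e-01  6.3000e-01  2.2255e+02]
 [-0.0000e+00 -6.4000e-01 -7.7000e-01  1.5301e+02]
 [ 0.0000e+00  0.0000e+00  0.0000e+00  1.0000e+00]]
24 rows t [ 24.27 -27.02  13.09] |t| 38.6 w [0.029  0.0017 0.0048] deg 1.69
path [[199.0, -564.0, 218.0], [260.0, -430.0, 174.0], [324.0, -292.0, 144.0], [389.0, -153.0, 127.0], [457.0, -15.0, 125.0], [528.0, 122.0, 136.0]]
```

```bash
python3 - <<'E'
import pickle;from h import *
from scipy.optimize import least_squares
d=pickle.load(open("f0.pkl","rb"));t=d["top"];s=d["scene"]
ts=[[[100,73],[113,187]],[[121,219]],[[157,483]]]
ss=[[[525,335],[583,360]],[[600,372],[660,400]],[[680,408],[740,435]]]
def res(v,out=False):
    s0,h,dx,dy=v;o=[]
    for k,(yy,up,side) in enumerate(((-72,0,1),(0,1,-1),(72,1,1))):
        J=T(RO+[dx,dy,0]+rz(RY)@(np.array([0,yy,h])+SL@np.array([s0,0,0])),rackjaw(up))
        w=lambda q:np.array(q)@J[:3,:3].T+J[:3,3]
        b=[[-38,28,5],[-38,-28,5]] if not up else [[38,28*side,5]]
        o+=list((((proj(t,w(b))+.5-[200,170])*5.333-ts[k])/5.333).ravel())
        f=[[0,28,46],[0,-28,46]]
        if not up: pass
        pr=proj(s,w(f));pr=pr[np.argsort(pr[:,0])]
        o+=list((((pr+.5-[225,230])*3.333+[400,300]-ss[k])/3.333).ravel())
    o+=[dx/3,dy/3]
    return np.array(o)
q=least_squares(res,[-10,45,0,0]);print(q.x.round(1));print(q.fun.round(1))
E
```

```text
[-10.6  50.8   0.6   0.1]
[-0.4 -0.4  0.2 -0.5  0.8 -0.4  0.5  0.5 -0.5 -0.3  0.4 -0.6  0.3 -0.2
 -0.3 -0.1 -0.5 -0.   0.2  1.1  0.2  0. ]
```

arm_command([
  {"tx":24.3,"ty":-27,"tz":10,"wx":0.029,"wy":0.0017,"wz":0.005,"hand":60},
  {"tx":24.3,"ty":-27,"tz":10,"wx":0.029,"wy":0.0017,"wz":0.005},
  {"tx":24.3,"ty":-27,"tz":10,"wx":0.029,"wy":0.0017,"wz":0.005},
  {"tx":24.3,"ty":-27,"tz":10,"wx":0.029,"wy":0.0017,"wz":0.005},
  {"tx":24.3,"ty":-27,"tz":10,"wx":0.029,"wy":0.0017,"wz":0.005},
  {"tx":24.3,"ty":-27,"tz":10,"wx":0.029,"wy":0.0017,"wz":0.005},
  {"tx":24.3,"ty":-27,"tz":10,"wx":0.029,"wy":0.0017,"wz":0.005},
  {"tx":24.3,"ty":-27,"tz":10,"wx":0.029,"wy":0.0017,"wz":0.005},
])

```text
schema error: expected keys hand, tx, ty, tz, wx, wy, wz
```

```bash
cat >> h.py <<'E'
RO=RO+[0.6,0.1,0]
def grip(yy): return RO+rz(RY)@(np.array([0,yy,50.8])+SL@np.array([-10.6,0,30]))
E
python3 - <<'E'
from rig import r
from h import *
jR=rackjaw(False);Rt=jaw_tool(jR);g=grip(-72);print(g)
G=T(g+Rt@[0,0,19-90],Rt);print(G.round(1));plan(cur(r),G,16)
E
```

```text
[572.31486076 284.87950072  66.96778463]
[[ 1.000e+00  1.000e-01 -1.000e-01  5.804e+02]
 [ 2.000e-01 -8.000e-01  6.000e-01  2.400e+02]
 [-0.000e+00 -6.000e-01 -8.000e-01  1.214e+02]
 [ 0.000e+00  0.000e+00  0.000e+00  1.000e+00]]
16 rows t [ 36.55 -41.03  21.6 ] |t| 59.0 w [0.0435 0.0026 0.0072] deg 2.53
path [[206.0, -547.0, 209.0], [276.0, -393.0, 156.0], [348.0, -235.0, 120.0], [422.0, -76.0, 103.0], [499.0, 84.0, 103.0], [580.0, 240.0, 121.0]]
```

arm_command([
  {"hand":70,"tx":36.5,"ty":-41,"tz":18,"wx":0.0435,"wy":0.0026,"wz":0.0072},
  {"hand":70,"tx":36.5,"ty":-41,"tz":18,"wx":0.0435,"wy":0.0026,"wz":0.0072},
  {"hand":70,"tx":36.5,"ty":-41,"tz":18,"wx":0.0435,"wy":0.0026,"wz":0.0072},
  {"hand":70,"tx":36.5,"ty":-41,"tz":18,"wx":0.0435,"wy":0.0026,"wz":0.0072},
  {"hand":70,"tx":36.5,"ty":-41,"tz":18,"wx":0.0435,"wy":0.0026,"wz":0.0072},
  {"hand":70,"tx":36.5,"ty":-41,"tz":18,"wx":0.0435,"wy":0.0026,"wz":0.0072},
  {"hand":70,"tx":36.5,"ty":-41,"tz":18,"wx":0.0435,"wy":0.0026,"wz":0.0072},
  {"hand":70,"tx":36.5,"ty":-41,"tz":18,"wx":0.0435,"wy":0.0026,"wz":0.0072},
])

```text
clock: 1.1
eef_pos: [373.2, -185.5, 140.7]
tcp_rot: [-2.792, -0.01, 0.237]
contact_force: [0.5, -0.1, -0.6]
opening: 0.82
grasp_force: 0.0
```

```bash
python3 - <<'E'
from rig import r
from h import *
Rt=jaw_tool(rackjaw(False));g=grip(-72)
print(r.sense()["qpos"].round(2),r.sense()["qvel"].round(2))
plan(cur(r),T(g+Rt@[0,0,19-90],Rt),8)
E
```

```text
[-0.65  0.3   2.    0.25  1.12  0.54] [ 0.75  0.08  0.1   0.46 -0.01  0.53]
8 rows t [ 36.44 -39.73  24.91] |t| 59.4 w [0.0435 0.0026 0.0071] deg 2.53
path [[398.0, -132.0, 131.0], [423.0, -79.0, 124.0], [448.0, -26.0, 119.0], [474.0, 28.0, 115.0], [500.0, 81.0, 114.0], [526.0, 134.0, 114.0], [553.0, 187.0, 117.0], [580.0, 240.0, 121.0]]
```

arm_command([
  {"hand":70,"tx":36.5,"ty":-39.7,"tz":24.9,"wx":0.0435,"wy":0.0026,"wz":0.0072},
  {"hand":70,"tx":36.5,"ty":-39.7,"tz":24.9,"wx":0.0435,"wy":0.0026,"wz":0.0072},
  {"hand":70,"tx":36.5,"ty":-39.7,"tz":24.9,"wx":0.0435,"wy":0.0026,"wz":0.0072},
  {"hand":70,"tx":36.5,"ty":-39.7,"tz":24.9,"wx":0.0435,"wy":0.0026,"wz":0.0072},
  {"hand":70,"tx":36.5,"ty":-39.7,"tz":24.9,"wx":0.0435,"wy":0.0026,"wz":0.0072},
  {"hand":70,"tx":36.5,"ty":-39.7,"tz":24.9,"wx":0.0435,"wy":0.0026,"wz":0.0072},
  {"hand":70,"tx":36.5,"ty":-39.7,"tz":24.9,"wx":0.0435,"wy":0.0026,"wz":0.0072},
  {"hand":70,"tx":36.5,"ty":-39.7,"tz":24.9,"wx":0.0435,"wy":0.0026,"wz":0.0072},
])

```text
clock: 2.1
eef_pos: [580.9, 239.8, 120.8]
tcp_rot: [-2.443, 0.001, 0.178]
contact_force: [0.5, 0.2, -0.8]
opening: 0.82
grasp_force: 0.0
```

```bash
python3 - <<'E'
from rig import r,imaging
from h import *
f=imaging.grab_frame("wrist");im=f["image"].copy()
Rt=jaw_tool(rackjaw(False));g=grip(-72)
print(r.sense()["qpos"].round(2),r.sense()["qvel"].round(2))
plan(cur(r),T(g+Rt@[0,0,19],Rt),4)
for yy,up,s in((-72,0,1),(0,1,-1),(72,1,1)):
    J=rackjaw(up)
    P=grip(yy)+np.array([[-38,-28,-25],[-38,28,-25],[38,28*s,-25],[0,-28,16],[0,28,16]])@J.T
    p=proj(f,P,True)
    for q in p: cv2.circle(im,tuple(int(a) for a in q.round()),2,(255,0,0),-1)
cv2.imwrite("pics/w1.png",im[:,:,::-1])
E
```

```text
[0.04 0.58 1.77 0.81 1.08 0.93] [-0.05 -0.04  0.06 -0.09  0.   -0.06]
4 rows t [-1.07  0.91 21.92] |t| 22.0 w [-0.001  -0.0003  0.0002] deg 0.06
path [[580.0, 258.0, 104.0], [577.0, 271.0, 87.0], [574.0, 284.0, 70.0], [570.0, 297.0, 52.0]]
```

View pics/w1.png

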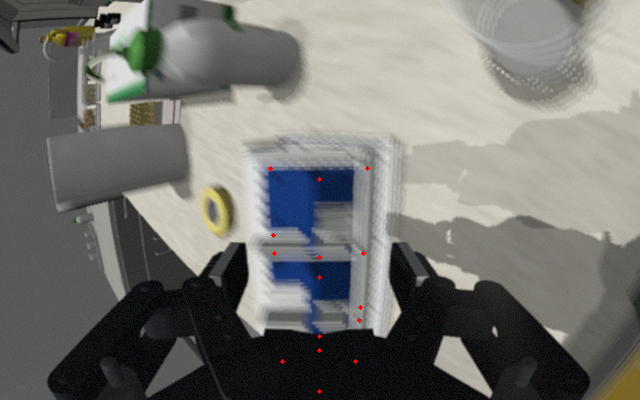

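The view (slightly motion-blurred) shows jaw_2 between the fingers. Its base corners are at (270,168) and (273,236) and its flange runs along x≈317, so my projected points match within about 3 px. The hand is left, with the arm down the slope. I'll descend along the slope normal and grip.

arm_command([
  {"hand":70,"tx":-1,"ty":0.9,"tz":21.5,"wx":-0.001,"wy":0,"wz":0},
  {"hand":70,"tx":-1,"ty":0.9,"tz":21.5,"wx":-0.001,"wy":0,"wz":0},
  {"hand":70,"tx":-1,"ty":0.9,"tz":21.5,"wx":-0.001,"wy":0,"wz":0},
  {"hand":70,"tx":-1,"ty":0.9,"tz":21.5,"wx":-0.001,"wy":0,"wz":0},
  {"hand":20,"tx":0,"ty":0,"tz":0,"wx":0,"wy":0,"wz":0},
  {"hand":0,"tx":0,"ty":0,"tz":0,"wx":0,"wy":0,"wz":0},
  {"hand":0,"tx":0,"ty":0,"tz":0,"wx":0,"wy":0,"wz":0},
  {"hand":0,"tx":0,"ty":0,"tz":0,"wx":0,"wy":0,"wz":0},
], squeeze=40)

```text
clock: 3.15
eef_pos: [567.4, 292.3, 57.9]
tcp_rot: [-2.439, -0.001, 0.179]
contact_force: [-6.3, 14.9, 22.5]
opening: 0.086
grasp_force: 42.3
```

```bash
cat >> h.py <<'E'
def spot(c,yaw,h=0): # tool goal pose for a jaw at spot c, h mm above rest
    Rt=jaw_tool(rz(np.radians(yaw)));return lambda pen:T(np.array([*c,40+h])+Rt@[0,0,19-pen],Rt)
LA,LB,LYAW=(532.9,-223.4),(530.5,-291.4),-2.
RA,RYAW=(513.9,-2.2),-0.5
E
python3 - <<'E'
from rig import r
from h import *
s=r.sense();print({k:np.round(s[k],2) for k in("clock","eef_pos","tcp_rot","contact_force","opening","grasp_force","qpos")})
Rt=jaw_tool(rackjaw(False));g=grip(-72)
print("offset in tool",Rt.T@(s["eef_pos"]-(g+Rt@[0,0,19])))
E
```

```text
{'clock': np.float64(3.15), 'eef_pos': array([567.39, 292.25,  57.92]), 'tcp_rot': array([-2.44, -0.  ,  0.18]), 'contact_force': array([-6.29, 14.87, 22.46]), 'opening': np.float64(0.09), 'grasp_force': np.float64(42.29), 'qpos': array([0.12, 0.66, 1.81, 0.91, 0.96, 0.86])}
offset in tool [-3.54070831 -0.40849893 -6.84340869]
```

Gripped: the opening reads about 7 mm, in keeping with the 8 mm flange, and the pad force is 42 N. Lift off along the normal next, then plan the transfer to left_spot_b.

arm_command([
  {"hand":0,"tx":0,"ty":0,"tz":-20,"wx":0,"wy":0,"wz":0},
  {"hand":0,"tx":0,"ty":0,"tz":-30,"wx":0,"wy":0,"wz":0},
  {"hand":0,"tx":0,"ty":0,"tz":-40,"wx":0,"wy":0,"wz":0},
  {"hand":0,"tx":0,"ty":0,"tz":-30,"wx":0,"wy":0,"wz":0},
  {"hand":0,"tx":0,"ty":0,"tz":0,"wx":0,"wy":0,"wz":0},
], squeeze=60)

```text
clock: 3.78
eef_pos: [582.8, 212.0, 147.4]
tcp_rot: [-2.45, -0.004, 0.176]
contact_force: [-0.5, 0.4, -1.2]
opening: 0.083
grasp_force: 61.4
```

```bash
cat >> h.py <<'E'
def goal(c,yaw,h,d): # TCP pose for jaw at spot, h above rest, d = TCP offset in tool axes from the nominal grasp
    Rt=jaw_tool(rz(np.radians(yaw)));return T(np.array([*c,40+h])+Rt@(np.array([0,0,19.])+d),Rt)
E
python3 - <<'E'
from rig import r
from h import *
s=r.sense();print({k:np.round(s[k],2) for k in("clock","eef_pos","tcp_rot","contact_force","opening","grasp_force","qpos","qvel")})
C=cur(r);plan(C,goal(LB,LYAW,80,[-3.5,0,-6.8]),18)
E
```

```text
{'clock': np.float64(3.78), 'eef_pos': array([582.82, 212.02, 147.38]), 'tcp_rot': array([-2.45, -0.  ,  0.18]), 'contact_force': array([-0.5 ,  0.41, -1.24]), 'opening': np.float64(0.08), 'grasp_force': np.float64(61.36), 'qpos': array([-0.01,  0.53,  1.76,  0.77,  1.13,  0.94]), 'qvel': array([ 0.03,  0.04,  0.04,  0.01, -0.03, -0.01])}
18 rows t [-24.53  17.65  -6.57] |t| 30.9 w [-0.0321 -0.0263 -0.0723] deg 4.77
path [[562.0, 190.0, 141.0], [510.0, 116.0, 123.0], [478.0, 30.0, 107.0], [465.0, -61.0, 96.0], [474.0, -153.0, 92.0], [502.0, -241.0, 98.0]]
```

```bash
python3 - <<'E'
from rig import r
from h import *
from scipy.spatial.transform import Slerp
C=cur(r);G=goal(LB,LYAW,60,[-3.5,0,-6.8])
m=Slerp([0,1],R.from_matrix([C[:3,:3],G[:3,:3]]))(.5).as_matrix()
W=T([530,-40,180],m);D=plan(C,W,8)
D=T(D[:3,3].round(1),R.from_rotvec(R.from_matrix(D[:3,:3]).as_rotvec().round(3)).as_matrix())
plan(C@np.linalg.matrix_power(D,8),G,8)
E
```

```text
8 rows t [-19.96  18.95 -18.18] |t| 33.0 w [-0.0361 -0.0295 -0.0813] deg 5.37
path [[568.0, 183.0, 149.0], [555.0, 152.0, 151.0], [545.0, 121.0, 154.0], [537.0, 89.0, 158.0], [531.0, 57.0, 162.0], [529.0, 25.0, 167.0], [528.0, -8.0, 173.0], [530.0, -40.0, 180.0]]
8 rows t [-30.8   14.48   6.31] |t| 34.6 w [-0.0365 -0.0292 -0.0814] deg 5.38
path [[519.0, -70.0, 166.0], [512.0, -101.0, 152.0], [507.0, -133.0, 138.0], [506.0, -165.0, 126.0], [508.0, -198.0, 115.0], [512.0, -230.0, 105.0], [520.0, -263.0, 96.0], [530.0, -295.0, 88.0]]
```

arm_command([
  {"hand":0,"tx":-20,"ty":19,"tz":-18.2,"wx":-0.036,"wy":-0.03,"wz":-0.081},
  {"hand":0,"tx":-20,"ty":19,"tz":-18.2,"wx":-0.036,"wy":-0.03,"wz":-0.081},
  {"hand":0,"tx":-20,"ty":19,"tz":-18.2,"wx":-0.036,"wy":-0.03,"wz":-0.081},
  {"hand":0,"tx":-20,"ty":19,"tz":-18.2,"wx":-0.036,"wy":-0.03,"wz":-0.081},
  {"hand":0,"tx":-20,"ty":19,"tz":-18.2,"wx":-0.036,"wy":-0.03,"wz":-0.081},
  {"hand":0,"tx":-20,"ty":19,"tz":-18.2,"wx":-0.036,"wy":-0.03,"wz":-0.081},
  {"hand":0,"tx":-20,"ty":19,"tz":-18.2,"wx":-0.036,"wy":-0.03,"wz":-0.081},
  {"hand":0,"tx":-20,"ty":19,"tz":-18.2,"wx":-0.036,"wy":-0.03,"wz":-0.081},
])

```text
clock: 4.78
eef_pos: [528.2, -39.6, 177.4]
tcp_rot: [-2.791, -0.119, 0.861]
contact_force: [-0.4, 1.4, -0.0]
opening: 0.081
grasp_force: 61.2
```

arm_command([
  {"hand":0,"tx":-30.8,"ty":14.5,"tz":6.3,"wx":-0.0365,"wy":-0.0292,"wz":-0.0814},
  {"hand":0,"tx":-30.8,"ty":14.5,"tz":6.3,"wx":-0.0365,"wy":-0.0292,"wz":-0.0814},
  {"hand":0,"tx":-30.8,"ty":14.5,"tz":6.3,"wx":-0.0365,"wy":-0.0292,"wz":-0.0814},
  {"hand":0,"tx":-30.8,"ty":14.5,"tz":6.3,"wx":-0.0365,"wy":-0.0292,"wz":-0.0814},
  {"hand":0,"tx":-30.8,"ty":14.5,"tz":6.3,"wx":-0.0365,"wy":-0.0292,"wz":-0.0814},
  {"hand":0,"tx":-30.8,"ty":14.5,"tz":6.3,"wx":-0.0365,"wy":-0.0292,"wz":-0.0814},
  {"hand":0,"tx":-30.8,"ty":14.5,"tz":6.3,"wx":-0.0365,"wy":-0.0292,"wz":-0.0814},
  {"hand":0,"tx":-30.8,"ty":14.5,"tz":6.3,"wx":-0.0365,"wy":-0.0292,"wz":-0.0814},
])

```text
clock: 5.78
eef_pos: [529.2, -293.7, 84.6]
tcp_rot: [-3.137, 0.0, 1.541]
contact_force: [0.5, 0.2, -0.5]
opening: 0.082
grasp_force: 61.2
```

arm_command([
  {"hand":0,"tx":0,"ty":0,"tz":0,"wx":0,"wy":0,"wz":0},
  {"hand":0,"tx":0,"ty":0,"tz":0,"wx":0,"wy":0,"wz":0},
])

```text
clock: 6.02
eef_pos: [528.8, -292.6, 85.3]
tcp_rot: [-3.136, -0.001, 1.537]
contact_force: [0.9, 0.4, -0.4]
opening: 0.084
grasp_force: 61.2
```

```bash
python3 - <<'E'
from rig import r,imaging
from h import *
f=imaging.grab_frame("wrist");im=f["image"].copy()
s=r.sense();print(s["qpos"].round(2),s["grasp_force"],s["eef_pos"])
C=cur(r);plan(C,goal(LB,LYAW,0,[-3.5,0,-6.8]),4)
d=np.array([-3.5,0,-6.8]);J=np.array([0,0,0])
g=C[:3,3]-C[:3,:3]@(np.array([0,0,19])+d);jR=np.c_[C[:3,1],-C[:3,0],-C[:3,2]]  # jaw x=tool y, y=z×x
P=g+np.array([[38,28,-25],[38,-6,-25],[33,20,0],[-38,28,-30],[-38,-28,-30],[0,28,16],[0,-28,16]])@jR.T
for q in proj(f,P,True): cv2.circle(im,tuple(int(a) for a in q.round()),2,(255,0,0),-1)
U=rz(np.radians(LYAW))
for c in(LA,LB):
    P=np.array([*c,10])+np.array([[38,28,0],[38,-6,0],[-38,28,0],[-38,-28,0]])@U.T
    for q in proj(f,P,True): cv2.circle(im,tuple(int(a) for a in q.round()),2,(0,255,0),-1)
cv2.imwrite("pics/w2.png",im[:,:,::-1])
E
```

```text
[-0.51  0.49  1.79 -0.    0.87 -0.47] 61.21075630187988 [ 529.01296157 -292.53378007   85.48369714]
4 rows t [-0.59  0.41 14.42] |t| 14.4 w [-0.0014 -0.0003  0.0004] deg 0.09
path [[529.0, -293.0, 71.0], [530.0, -294.0, 57.0], [530.0, -294.0, 42.0], [530.0, -295.0, 28.0]]
```

View pics/w2.png

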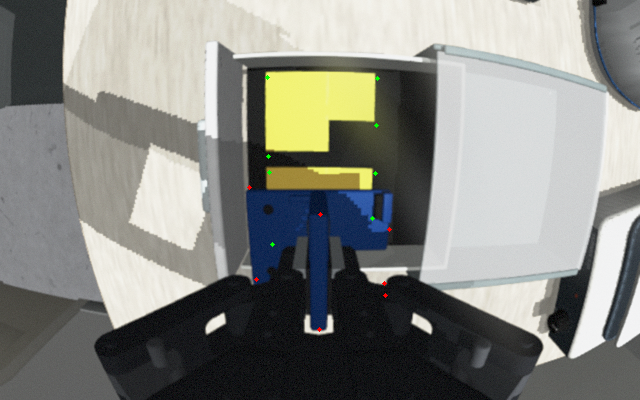

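The wrist view shows silhouette a at (266,72)-(375,151), about 5 px further toward +y than predicted. The jaw's near-left corner is at (248,191) and the toe corner at (391,192). I'll use these to settle the in-hand offset and the spot correction.

```bash
python3 - <<'E'
from rig import r,imaging
from h import *
f=imaging.grab_frame("wrist")
C=cur(r)
for dx in(0,-4):
  for dz in (-3,-7):
    d=np.array([dx,0,dz]);g=C[:3,3]-C[:3,:3]@(np.array([0,0,19])+d);jR=np.c_[C[:3,1],C[:3,0],-C[:3,2]]
    P=g+np.array([[-38,28,-25],[-38,28,-30],[38,28,-25],[38,28,-30],[0,28,16],[-38,-28,-25]])@jR.T
    print(d,proj(f,P,True).round().tolist())
ms=blobs(f["image"],(22,120,60),(35,255,255),800)
for m in ms:
    c,_=cv2.findContours(m.astype(np.uint8),0,1);p=c[0][:,0]
    if p[:,1].mean()<250 and 250<p[:,0].mean()<390:
        w=unproj(f,p,10,True)[:,:2].astype(np.float32);print(cv2.minAreaRect(w),w.min(0),w.max(0))
E
```

```text
[ 0  0 -3] [[245.0, 198.0], [248.0, 196.0], [393.0, 198.0], [391.0, 196.0], [320.0, 226.0], [254.0, 292.0]]
[ 0  0 -7] [[247.0, 196.0], [249.0, 194.0], [391.0, 196.0], [389.0, 194.0], [320.0, 223.0], [255.0, 288.0]]
[-4  0 -3] [[245.0, 191.0], [247.0, 188.0], [394.0, 191.0], [391.0, 188.0], [320.0, 216.0], [253.0, 286.0]]
[-4  0 -7] [[247.0, 189.0], [249.0, 187.0], [392.0, 189.0], [390.0, 187.0], [320.0, 213.0], [254.0, 282.0]]
((531.1417846679688, -219.72955322265625), (57.15214920043945, 77.2852554321289), 87.35194396972656) [ 491.8331 -248.2595] [ 570.15    -189.49008]
((529.277099609375, -266.82574462890625), (16.21846580505371, 77.3642349243164), 87.9538345336914) [ 490.69705 -275.95663] [ 567.8424  -257.42566]
```

```bash
sed -i 's/^LA,LB,LYAW.*/LA,LB,LYAW=(531.1,-219.7),(528.3,-287.7),-2.4/' h.py; python3 - <<'E'
from rig import r
from h import *
plan(cur(r),goal(LB,LYAW,1,[-2.8,0,-6.5]),5)
E
```

```text
5 rows t [ 0.41 -0.18 11.44] |t| 11.4 w [-0.0011 -0.0001  0.0018] deg 0.12
path [[529.0, -292.0, 74.0], [529.0, -292.0, 63.0], [529.0, -291.0, 51.0], [528.0, -291.0, 40.0], [528.0, -290.0, 29.0]]
```

arm_command([
  {"hand":0,"tx":1,"ty":-0.4,"tz":15,"wx":-0.003,"wy":0,"wz":0.005},
  {"hand":0,"tx":1,"ty":-0.4,"tz":15,"wx":-0.003,"wy":0,"wz":0.004},
  {"hand":0,"tx":0,"ty":0,"tz":13,"wx":0,"wy":0,"wz":0},
  {"hand":0,"tx":0,"ty":0,"tz":9,"wx":0,"wy":0,"wz":0},
  {"hand":0,"tx":0,"ty":0,"tz":4,"wx":0,"wy":0,"wz":0},
  {"hand":0,"tx":0,"ty":0,"tz":1,"wx":0,"wy":0,"wz":0},
  {"hand":0,"tx":0,"ty":0,"tz":0,"wx":0,"wy":0,"wz":0},
])

```text
clock: 7.0
eef_pos: [528.8, -291.8, 29.1]
tcp_rot: [3.14, 0.0, 1.529]
contact_force: [-0.8, -0.9, -0.9]
opening: 0.085
grasp_force: 61.3
```

arm_command([
  {"hand":0,"tx":1.5,"ty":0,"tz":1,"wx":0,"wy":0,"wz":0},
  {"hand":0,"tx":0,"ty":0,"tz":1,"wx":0,"wy":0,"wz":0},
  {"hand":0,"tx":0,"ty":0,"tz":0,"wx":0,"wy":0,"wz":0},
])

```text
clock: 7.38
eef_pos: [528.7, -290.1, 26.9]
tcp_rot: [3.14, 0.0, 1.529]
contact_force: [-0.1, 0.3, -0.7]
opening: 0.082
grasp_force: 61.3
```

arm_command([
  {"hand":0,"tx":0,"ty":0,"tz":1,"wx":0,"wy":0,"wz":0},
  {"hand":0,"tx":0,"ty":0,"tz":0.7,"wx":0,"wy":0,"wz":0},
  {"hand":0,"tx":0,"ty":0,"tz":0,"wx":0,"wy":0,"wz":0},
])

```text
clock: 7.75
eef_pos: [528.7, -290.2, 25.2]
tcp_rot: [3.14, 0.0, 1.529]
contact_force: [-0.5, -0.6, 1.9]
opening: 0.084
grasp_force: 61.6
```

Touching the floor: the vertical force rose to about +2.7 N. Release and lift.

arm_command([
  {"hand":12,"tx":0,"ty":0,"tz":0.4,"wx":0,"wy":0,"wz":0},
  {"hand":25,"tx":0,"ty":0,"tz":0,"wx":0,"wy":0,"wz":0},
  {"hand":45,"tx":0,"ty":0,"tz":0,"wx":0,"wy":0,"wz":0},
  {"hand":45,"tx":0,"ty":0,"tz":0,"wx":0,"wy":0,"wz":0},
  {"hand":45,"tx":0,"ty":0,"tz":-30,"wx":0,"wy":0,"wz":0},
  {"hand":45,"tx":0,"ty":0,"tz":-50,"wx":0,"wy":0,"wz":0},
  {"hand":70,"tx":0,"ty":0,"tz":-50,"wx":0,"wy":0,"wz":0},
  {"hand":70,"tx":0,"ty":0,"tz":0,"wx":0,"wy":0,"wz":0},
])

```text
clock: 8.75
eef_pos: [530.9, -291.5, 159.0]
tcp_rot: [3.133, 0.004, 1.529]
contact_force: [0.6, 0.0, 0.1]
opening: 0.819
grasp_force: 0.0
```

```bash
python3 - <<'E'
from rig import r,imaging
from h import *
f=imaging.grab_frame("wrist");im=f["image"].copy()
cv2.imwrite("pics/w3.png",im[:,:,::-1])
C=cur(r);print(r.sense()["eef_pos"],r.sense()["qpos"].round(2))
# jaw_1 at near slot (y=+72), arm up: tool y = upslope
Rt=jaw_tool(rackjaw(True));g=grip(72);G=T(g+Rt@[0,0,19-80],Rt);print(G.round(2))
from scipy.spatial.transform import Slerp
m=Slerp([0,1],R.from_matrix([C[:3,:3],Rt]))(.5).as_matrix()
D=plan(C,T([490,-50,165],m),8)
plan(T([490,-50,165],m),G,8)
U=rz(np.radians(LYAW))
for nm,P in (("jaw",np.array([*LB,40])+np.array([[-38,28,-25],[-38,-28,-25],[38,28,-25],[0,28,16],[0,-28,16]])@U.T),("silB",np.array([*LB,10])+np.array([[-38,28,0],[-38,-28,0],[38,28,0]])@U.T)):
    print(nm,proj(f,P,True).round().tolist())
E
```

```text
[ 529.55520581 -290.7284283   156.71010058] [-0.5   0.4   1.75  0.    0.99 -0.46]
[[-9.8000e-01 -1.4000e-01 -1.1000e-01  4.3753e+02]
 [-1.8000e-01  7.5000e-01  6.3000e-01  2.2079e+02]
 [ 0.0000e+00  6.4000e-01 -7.7000e-01  1.1370e+02]
 [ 0.0000e+00  0.0000e+00  0.0000e+00  1.0000e+00]]
8 rows t [30.98  5.33  2.78] |t| 31.6 w [-0.031   0.0392 -0.1067] deg 6.75
path [[536.0, -260.0, 154.0], [540.0, -229.0, 152.0], [540.0, -197.0, 152.0], [536.0, -166.0, 153.0], [530.0, -135.0, 155.0], [520.0, -105.0, 158.0], [506.0, -77.0, 161.0], [490.0, -50.0, 165.0]]
8 rows t [16.2  22.87 22.71] |t| 36.1 w [-0.031   0.0392 -0.1067] deg 6.75
path [[496.0, -16.0, 154.0], [498.0, 19.0, 145.0], [496.0, 54.0, 137.0], [492.0, 89.0, 131.0], [483.0, 124.0, 125.0], [471.0, 158.0, 121.0], [456.0, 190.0, 117.0], [438.0, 221.0, 114.0]]
jaw [[274.0, 156.0], [276.0, 213.0], [355.0, 156.0], [314.0, 163.0], [314.0, 229.0]]
silB [[274.0, 156.0], [276.0, 212.0], [355.0, 155.0]]
```

View pics/w3.png

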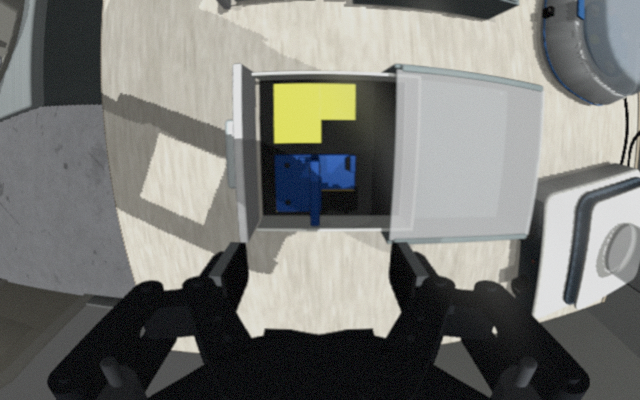

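The jaw lies on silhouette b: its corners at (274,154), (275,213) and (356,155) are within 2 px of prediction. Next is jaw_1 in the near slot.

arm_command([
  {"hand":70,"tx":31,"ty":5.3,"tz":2.8,"wx":-0.031,"wy":0.0392,"wz":-0.1067},
  {"hand":70,"tx":31,"ty":5.3,"tz":2.8,"wx":-0.031,"wy":0.0392,"wz":-0.1067},
  {"hand":70,"tx":31,"ty":5.3,"tz":2.8,"wx":-0.031,"wy":0.0392,"wz":-0.1067},
  {"hand":70,"tx":31,"ty":5.3,"tz":2.8,"wx":-0.031,"wy":0.0392,"wz":-0.1067},
  {"hand":70,"tx":31,"ty":5.3,"tz":2.8,"wx":-0.031,"wy":0.0392,"wz":-0.1067},
  {"hand":70,"tx":31,"ty":5.3,"tz":2.8,"wx":-0.031,"wy":0.0392,"wz":-0.1067},
  {"hand":70,"tx":31,"ty":5.3,"tz":2.8,"wx":-0.031,"wy":0.0392,"wz":-0.1067},
  {"hand":70,"tx":31,"ty":5.3,"tz":2.8,"wx":-0.031,"wy":0.0392,"wz":-0.1067},
])

```text
clock: 9.8
eef_pos: [487.2, -48.1, 162.2]
tcp_rot: [2.791, -0.173, 2.428]
contact_force: [0.7, -0.3, -0.4]
opening: 0.82
grasp_force: 0.0
```

arm_command([
  {"hand":70,"tx":16.2,"ty":22.9,"tz":22.7,"wx":-0.031,"wy":0.0392,"wz":-0.1067},
  {"hand":70,"tx":16.2,"ty":22.9,"tz":22.7,"wx":-0.031,"wy":0.0392,"wz":-0.1067},
  {"hand":70,"tx":16.2,"ty":22.9,"tz":22.7,"wx":-0.031,"wy":0.0392,"wz":-0.1067},
  {"hand":70,"tx":16.2,"ty":22.9,"tz":22.7,"wx":-0.031,"wy":0.0392,"wz":-0.1067},
  {"hand":70,"tx":16.2,"ty":22.9,"tz":22.7,"wx":-0.031,"wy":0.0392,"wz":-0.1067},
  {"hand":70,"tx":16.2,"ty":22.9,"tz":22.7,"wx":-0.031,"wy":0.0392,"wz":-0.1067},
  {"hand":70,"tx":16.2,"ty":22.9,"tz":22.7,"wx":-0.031,"wy":0.0392,"wz":-0.1067},
  {"hand":70,"tx":16.2,"ty":22.9,"tz":22.7,"wx":-0.031,"wy":0.0392,"wz":-0.1067},
])

```text
clock: 10.8
eef_pos: [434.5, 222.5, 111.5]
tcp_rot: [2.441, -0.004, -2.96]
contact_force: [-0.4, -0.1, -0.9]
opening: 0.818
grasp_force: 0.0
```

arm_command([
  {"hand":70,"tx":0,"ty":0,"tz":0,"wx":0,"wy":0,"wz":0},
  {"hand":70,"tx":0,"ty":0,"tz":0,"wx":0,"wy":0,"wz":0},
])

```text
clock: 11.05
eef_pos: [435.8, 221.3, 112.3]
tcp_rot: [2.442, -0.005, -2.964]
contact_force: [0.4, -0.5, 0.8]
opening: 0.82
grasp_force: 0.0
```

```bash
python3 - <<'E'
from rig import r,imaging
from h import *
f=imaging.grab_frame("wrist");im=f["image"].copy()
print(r.sense()["qpos"].round(2))
Rt=jaw_tool(rackjaw(True))
plan(cur(r),T(grip(72)+Rt@[0,0,19],Rt),4)
for yy,up,s in((0,1,-1),(72,1,1)):
    P=grip(yy)+np.array([[-38,-28,-25],[-38,28,-25],[38,28*s,-25],[0,-28,16],[0,28,16]])@rackjaw(up).T
    for q in proj(f,P,True): cv2.circle(im,tuple(int(a) for a in q.round()),2,(255,0,0),-1)
cv2.imwrite("pics/w4.png",im[:,:,::-1])
E
```

```text
[ 0.01  0.43  2.09  0.87  0.98 -2.37]
4 rows t [-0.35  0.06 19.69] |t| 19.7 w [ 0.0003 -0.0006 -0.0008] deg 0.06
path [[434.0, 234.0, 98.0], [432.0, 246.0, 82.0], [430.0, 259.0, 67.0], [428.0, 271.0, 52.0]]
```

View pics/w4.png

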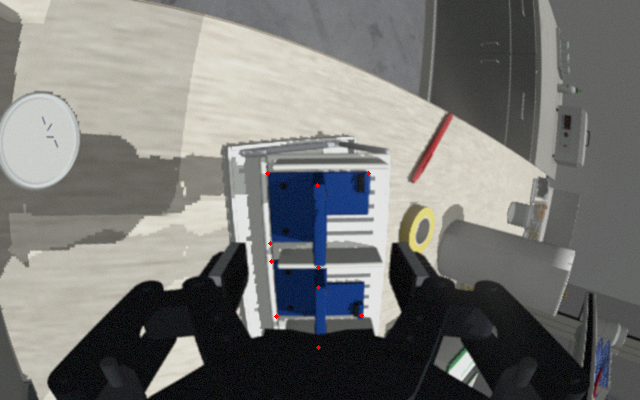

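The view shows jaw_1 with its arm up the slope. Its corners at (270,171), (368,173) and (272,240) are within 3 px of prediction, and its flange is at x≈320. I'll descend with a small upslope correction and grip.

arm_command([
  {"hand":70,"tx":-0.3,"ty":0.5,"tz":19,"wx":0,"wy":0,"wz":-0.001},
  {"hand":70,"tx":-0.3,"ty":0.5,"tz":19,"wx":0,"wy":0,"wz":-0.001},
  {"hand":70,"tx":-0.3,"ty":0.5,"tz":19,"wx":0,"wy":0,"wz":-0.001},
  {"hand":70,"tx":-0.3,"ty":0.5,"tz":18,"wx":0,"wy":0,"wz":-0.001},
  {"hand":20,"tx":0,"ty":0,"tz":0,"wx":0,"wy":0,"wz":0},
  {"hand":0,"tx":0,"ty":0,"tz":0,"wx":0,"wy":0,"wz":0},
  {"hand":0,"tx":0,"ty":0,"tz":0,"wx":0,"wy":0,"wz":0},
  {"hand":0,"tx":0,"ty":0,"tz":0,"wx":0,"wy":0,"wz":0},
], squeeze=60)

```text
clock: 12.1
eef_pos: [428.6, 270.6, 57.3]
tcp_rot: [2.442, 0.001, -2.96]
contact_force: [0.2, -1.5, 2.2]
opening: 0.086
grasp_force: 58.7
```

```bash
python3 - <<'E'
from rig import r
from h import *
Rt=jaw_tool(rackjaw(True));g=grip(72);C=cur(r)
print("offset in tool",Rt.T@(C[:3,3]-(g+Rt@[0,0,19])))
E
```

```text
offset in tool [-0.03532112  2.56997033 -4.25746688]
```

arm_command([
  {"hand":0,"tx":0,"ty":0,"tz":-20,"wx":0,"wy":0,"wz":0},
  {"hand":0,"tx":0,"ty":0,"tz":-30,"wx":0,"wy":0,"wz":0},
  {"hand":0,"tx":0,"ty":0,"tz":-40,"wx":0,"wy":0,"wz":0},
  {"hand":0,"tx":0,"ty":0,"tz":-30,"wx":0,"wy":0,"wz":0},
  {"hand":0,"tx":0,"ty":0,"tz":0,"wx":0,"wy":0,"wz":0},
  {"hand":0,"tx":0,"ty":0,"tz":0,"wx":0,"wy":0,"wz":0},
])

```text
clock: 12.85
eef_pos: [441.7, 195.0, 148.2]
tcp_rot: [2.441, -0.001, -2.96]
contact_force: [0.1, 0.5, -0.4]
opening: 0.083
grasp_force: 58.5
```

```bash
cat >> h.py <<'E'
from scipy.spatial.transform import Slerp
def two(C,G,mid,n=8,lift=0):
    m=Slerp([0,1],R.from_matrix([C[:3,:3],G[:3,:3]]))(.5).as_matrix();W=T(mid,m)
    plan(C,W,n);plan(W,G,n)
E
python3 - <<'E'
from rig import r
from h import *
C=cur(r);print(C.round(2),r.sense()["qpos"].round(2),r.sense()["grasp_force"])
two(C,goal(LA,LYAW,60,[-0.8,0,-3]),[500,-10,175])
E
```

```text
[[-9.8000e-01 -1.4000e-01 -1.2000e-01  4.4171e+02]
 [-1.8000e-01  7.5000e-01  6.3000e-01  1.9505e+02]
 [ 0.0000e+00  6.4000e-01 -7.6000e-01  1.4822e+02]
 [ 0.0000e+00  0.0000e+00  0.0000e+00  1.0000e+00]] [-0.05  0.37  2.06  0.8   1.06 -2.33] 58.50214719772339
8 rows t [-12.13 -18.22 -16.9 ] |t| 27.6 w [ 0.0311 -0.0391  0.1069] deg 6.76
path [[458.0, 173.0, 149.0], [472.0, 149.0, 151.0], [484.0, 124.0, 153.0], [492.0, 98.0, 156.0], [498.0, 71.0, 159.0], [502.0, 44.0, 163.0], [502.0, 17.0, 169.0], [500.0, -10.0, 175.0]]
8 rows t [-27.68  -9.62   6.49] |t| 30.0 w [ 0.0311 -0.0391  0.1069] deg 6.76
path [[515.0, -32.0, 161.0], [527.0, -56.0, 148.0], [536.0, -82.0, 135.0], [542.0, -108.0, 122.0], [544.0, -136.0, 111.0], [543.0, -164.0, 101.0], [539.0, -193.0, 92.0], [531.0, -220.0, 84.0]]
```

arm_command([
  {"hand":0,"tx":-12.1,"ty":-18.2,"tz":-16.9,"wx":0.0311,"wy":-0.0391,"wz":0.1069},
  {"hand":0,"tx":-12.1,"ty":-18.2,"tz":-16.9,"wx":0.0311,"wy":-0.0391,"wz":0.1069},
  {"hand":0,"tx":-12.1,"ty":-18.2,"tz":-16.9,"wx":0.0311,"wy":-0.0391,"wz":0.1069},
  {"hand":0,"tx":-12.1,"ty":-18.2,"tz":-16.9,"wx":0.0311,"wy":-0.0391,"wz":0.1069},
  {"hand":0,"tx":-12.1,"ty":-18.2,"tz":-16.9,"wx":0.0311,"wy":-0.0391,"wz":0.1069},
  {"hand":0,"tx":-12.1,"ty":-18.2,"tz":-16.9,"wx":0.0311,"wy":-0.0391,"wz":0.1069},
  {"hand":0,"tx":-12.1,"ty":-18.2,"tz":-16.9,"wx":0.0311,"wy":-0.0391,"wz":0.1069},
  {"hand":0,"tx":-12.1,"ty":-18.2,"tz":-16.9,"wx":0.0311,"wy":-0.0391,"wz":0.1069},
])

```text
clock: 13.85
eef_pos: [499.5, -9.8, 174.4]
tcp_rot: [2.793, -0.172, 2.424]
contact_force: [-0.8, -0.1, 0.4]
opening: 0.084
grasp_force: 58.4
```

arm_command([
  {"hand":0,"tx":-27.7,"ty":-9.6,"tz":6.5,"wx":0.0311,"wy":-0.0391,"wz":0.1069},
  {"hand":0,"tx":-27.7,"ty":-9.6,"tz":6.5,"wx":0.0311,"wy":-0.0391,"wz":0.1069},
  {"hand":0,"tx":-27.7,"ty":-9.6,"tz":6.5,"wx":0.0311,"wy":-0.0391,"wz":0.1069},
  {"hand":0,"tx":-27.7,"ty":-9.6,"tz":6.5,"wx":0.0311,"wy":-0.0391,"wz":0.1069},
  {"hand":0,"tx":-27.7,"ty":-9.6,"tz":6.5,"wx":0.0311,"wy":-0.0391,"wz":0.1069},
  {"hand":0,"tx":-27.7,"ty":-9.6,"tz":6.5,"wx":0.0311,"wy":-0.0391,"wz":0.1069},
  {"hand":0,"tx":-27.7,"ty":-9.6,"tz":6.5,"wx":0.0311,"wy":-0.0391,"wz":0.1069},
  {"hand":0,"tx":-27.7,"ty":-9.6,"tz":6.5,"wx":0.0311,"wy":-0.0391,"wz":0.1069},
])

```text
clock: 14.85
eef_pos: [531.1, -219.9, 82.5]
tcp_rot: [-3.139, -0.001, 1.528]
contact_force: [-0.8, -0.5, -0.8]
opening: 0.083
grasp_force: 58.4
```

arm_command([
  {"hand":0,"tx":0,"ty":0,"tz":0,"wx":0,"wy":0,"wz":0},
  {"hand":0,"tx":0,"ty":0,"tz":0,"wx":0,"wy":0,"wz":0},
])

```text
clock: 15.1
eef_pos: [531.6, -219.2, 83.6]
tcp_rot: [3.141, -0.002, 1.532]
contact_force: [0.9, 0.2, -0.7]
opening: 0.088
grasp_force: 58.4
```

```bash
python3 - <<'E'
from rig import r,imaging
from h import *
f=imaging.grab_frame("wrist")
C=cur(r);print(r.sense()["eef_pos"].round(1),r.sense()["grasp_force"])
# blue mask's upper-left/right corners of the held jaw
im=f["image"];cv2.imwrite("pics/w5.png",im[:,:,::-1])
for dx in(0,-4):
    d=np.array([dx,0,-4]);g=C[:3,3]-C[:3,:3]@(np.array([0,0,19])+d);jR=np.c_[C[:3,1],C[:3,0],-C[:3,2]]
    P=g+np.array([[-38,28,-25],[38,28,-25]])@jR.T
    print(d,proj(f,P,True).round().tolist())
plan(C,goal(LA,LYAW,1,[-1,0,-4]),5)
E
```

```text
[ 531.7 -219.3   84. ] 58.44771981239319
[ 0  0 -4] [[246.0, 198.0], [393.0, 198.0]]
[-4  0 -4] [[245.0, 190.0], [393.0, 190.0]]
5 rows t [-0.3  -0.13 11.6 ] |t| 11.6 w [ 0.0001 -0.0004  0.0006] deg 0.04
path [[532.0, -220.0, 72.0], [531.0, -220.0, 61.0], [531.0, -220.0, 49.0], [531.0, -220.0, 38.0], [531.0, -221.0, 26.0]]
```

View pics/w5.png

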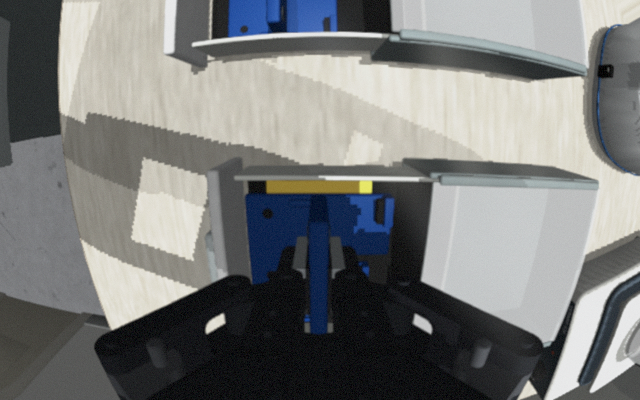

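The held jaw's top edge is at y≈195 (dx≈-1.6 mm), with the silhouette visible beyond it. Its orientation is right, so I'll lower it.

arm_command([
  {"hand":0,"tx":-1,"ty":-0.3,"tz":15,"wx":0,"wy":0,"wz":0.003},
  {"hand":0,"tx":-1,"ty":-0.2,"tz":15,"wx":0,"wy":0,"wz":0},
  {"hand":0,"tx":0,"ty":0,"tz":13,"wx":0,"wy":0,"wz":0},
  {"hand":0,"tx":0,"ty":0,"tz":9,"wx":0,"wy":0,"wz":0},
  {"hand":0,"tx":0,"ty":0,"tz":4,"wx":0,"wy":0,"wz":0},
  {"hand":0,"tx":0,"ty":0,"tz":1,"wx":0,"wy":0,"wz":0},
  {"hand":0,"tx":0,"ty":0,"tz":0.7,"wx":0,"wy":0,"wz":0},
  {"hand":0,"tx":0,"ty":0,"tz":0,"wx":0,"wy":0,"wz":0},
])

```text
clock: 16.15
eef_pos: [531.6, -222.6, 27.1]
tcp_rot: [3.14, -0.0, 1.527]
contact_force: [-0.3, 0.6, -0.0]
opening: 0.085
grasp_force: 58.5
```

arm_command([
  {"hand":0,"tx":0,"ty":0,"tz":0.7,"wx":0,"wy":0,"wz":0},
  {"hand":0,"tx":0,"ty":0,"tz":0,"wx":0,"wy":0,"wz":0},
])

```text
clock: 16.4
eef_pos: [531.4, -222.5, 26.1]
tcp_rot: [3.14, -0.0, 1.527]
contact_force: [-0.2, 0.0, -1.5]
opening: 0.085
grasp_force: 58.5
```

arm_command([
  {"hand":0,"tx":1,"ty":0,"tz":0.8,"wx":0,"wy":0,"wz":0},
  {"hand":0,"tx":0,"ty":0,"tz":0.8,"wx":0,"wy":0,"wz":0},
  {"hand":0,"tx":0,"ty":0,"tz":0,"wx":0,"wy":0,"wz":0},
])

```text
clock: 16.77
eef_pos: [531.3, -221.4, 24.3]
tcp_rot: [3.141, -0.0, 1.527]
contact_force: [-0.6, 0.4, -0.3]
opening: 0.089
grasp_force: 58.5
```

arm_command([
  {"hand":0,"tx":0,"ty":0,"tz":0.8,"wx":0,"wy":0,"wz":0},
  {"hand":0,"tx":0,"ty":0,"tz":0.8,"wx":0,"wy":0,"wz":0},
  {"hand":0,"tx":0,"ty":0,"tz":0,"wx":0,"wy":0,"wz":0},
])

```text
clock: 17.15
eef_pos: [531.3, -221.5, 22.7]
tcp_rot: [3.141, -0.0, 1.527]
contact_force: [0.5, -0.2, -0.7]
opening: 0.085
grasp_force: 58.5
```

arm_command([
  {"hand":0,"tx":0,"ty":0,"tz":0.7,"wx":0,"wy":0,"wz":0},
  {"hand":0,"tx":0,"ty":0,"tz":0.7,"wx":0,"wy":0,"wz":0},
  {"hand":0,"tx":0,"ty":0,"tz":0,"wx":0,"wy":0,"wz":0},
])

```text
clock: 17.52
eef_pos: [531.8, -221.5, 22.2]
tcp_rot: [3.14, -0.0, 1.527]
contact_force: [-1.9, 1.5, 8.6]
opening: 0.081
grasp_force: 60.0
```

Seated, with 8.6 N vertical. Release and lift.

arm_command([
  {"hand":12,"tx":0,"ty":0,"tz":-0.6,"wx":0,"wy":0,"wz":0},
  {"hand":25,"tx":0,"ty":0,"tz":0,"wx":0,"wy":0,"wz":0},
  {"hand":45,"tx":0,"ty":0,"tz":0,"wx":0,"wy":0,"wz":0},
  {"hand":45,"tx":0,"ty":0,"tz":0,"wx":0,"wy":0,"wz":0},
  {"hand":45,"tx":0,"ty":0,"tz":-30,"wx":0,"wy":0,"wz":0},
  {"hand":45,"tx":0,"ty":0,"tz":-50,"wx":0,"wy":0,"wz":0},
  {"hand":70,"tx":0,"ty":0,"tz":-50,"wx":0,"wy":0,"wz":0},
  {"hand":70,"tx":0,"ty":0,"tz":0,"wx":0,"wy":0,"wz":0},
])

```text
clock: 18.52
eef_pos: [533.7, -222.6, 156.1]
tcp_rot: [3.134, 0.002, 1.527]
contact_force: [-0.4, 0.2, -0.4]
opening: 0.82
grasp_force: 0.0
```

```bash
python3 - <<'E'
from rig import r,imaging
from h import *
f=imaging.grab_frame("wrist");cv2.imwrite("pics/w6.png",f["image"][:,:,::-1])
C=cur(r)
Rt=jaw_tool(rackjaw(True));g=grip(0);two(C,T(g+Rt@[0,1,19-80],Rt),[510,-20,165])
U=rz(np.radians(LYAW))
for c in(LA,LB):
    P=np.array([*c,40])+np.array([[-38,28,-25],[38,28,-25],[-38,-28,-25],[38,-6,-25]])@U.T
    print(proj(f,P,True).round().tolist())
# right drawer silhouette from this view
for m in blobs(f["image"],(22,120,60),(35,255,255),200):
    c,_=cv2.findContours(m.astype(np.uint8),0,1);w=unproj(f,c[0][:,0],10,True)[:,:2].astype(np.float32)
    print(c[0][:,0].mean(0),cv2.minAreaRect(w))
E
```

```text
8 rows t [25.61  5.81  1.98] |t| 26.3 w [-0.031   0.0392 -0.1068] deg 6.76
path [[539.0, -197.0, 152.0], [544.0, -171.0, 151.0], [545.0, -144.0, 151.0], [544.0, -118.0, 152.0], [539.0, -92.0, 155.0], [532.0, -67.0, 157.0], [522.0, -43.0, 161.0], [510.0, -20.0, 165.0]]
8 rows t [ 9.39 23.34 21.95] |t| 33.4 w [-0.031   0.0392 -0.1068] deg 6.76
path [[521.0, 10.0, 154.0], [529.0, 41.0, 145.0], [534.0, 73.0, 137.0], [535.0, 105.0, 130.0], [533.0, 138.0, 125.0], [528.0, 171.0, 120.0], [520.0, 203.0, 117.0], [508.0, 234.0, 114.0]]
[[273.0, 158.0], [356.0, 158.0], [275.0, 216.0], [355.0, 193.0]]
[[276.0, 227.0], [354.0, 227.0], [279.0, 277.0], [352.0, 258.0]]
```

View pics/w6.png

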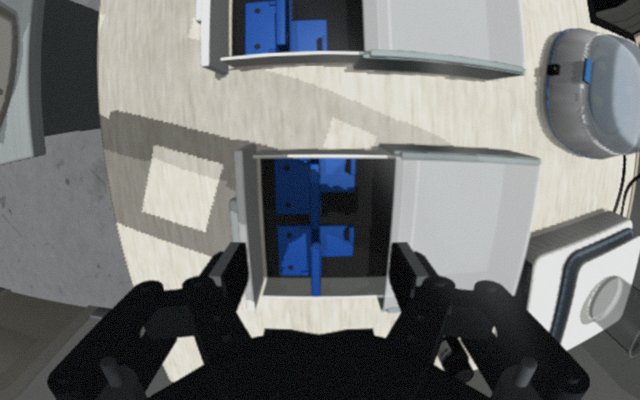

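Both left jaws are on their silhouettes: the corners at (275,158), (355,157) and (277,226), (354,226) match the predictions. Next is jaw_3 in the middle slot.

arm_command([
  {"hand":70,"tx":25.6,"ty":5.8,"tz":2,"wx":-0.031,"wy":0.0392,"wz":-0.1068},
  {"hand":70,"tx":25.6,"ty":5.8,"tz":2,"wx":-0.031,"wy":0.0392,"wz":-0.1068},
  {"hand":70,"tx":25.6,"ty":5.8,"tz":2,"wx":-0.031,"wy":0.0392,"wz":-0.1068},
  {"hand":70,"tx":25.6,"ty":5.8,"tz":2,"wx":-0.031,"wy":0.0392,"wz":-0.1068},
  {"hand":70,"tx":25.6,"ty":5.8,"tz":2,"wx":-0.031,"wy":0.0392,"wz":-0.1068},
  {"hand":70,"tx":25.6,"ty":5.8,"tz":2,"wx":-0.031,"wy":0.0392,"wz":-0.1068},
  {"hand":70,"tx":25.6,"ty":5.8,"tz":2,"wx":-0.031,"wy":0.0392,"wz":-0.1068},
  {"hand":70,"tx":25.6,"ty":5.8,"tz":2,"wx":-0.031,"wy":0.0392,"wz":-0.1068},
])

```text
clock: 19.58
eef_pos: [507.6, -18.6, 162.0]
tcp_rot: [2.791, -0.173, 2.426]
contact_force: [0.4, -0.2, 0.4]
opening: 0.821
grasp_force: 0.0
```

arm_command([
  {"hand":70,"tx":9.4,"ty":23.3,"tz":21.9,"wx":-0.031,"wy":0.0392,"wz":-0.1068},
  {"hand":70,"tx":9.4,"ty":23.3,"tz":21.9,"wx":-0.031,"wy":0.0392,"wz":-0.1068},
  {"hand":70,"tx":9.4,"ty":23.3,"tz":21.9,"wx":-0.031,"wy":0.0392,"wz":-0.1068},
  {"hand":70,"tx":9.4,"ty":23.3,"tz":21.9,"wx":-0.031,"wy":0.0392,"wz":-0.1068},
  {"hand":70,"tx":9.4,"ty":23.3,"tz":21.9,"wx":-0.031,"wy":0.0392,"wz":-0.1068},
  {"hand":70,"tx":9.4,"ty":23.3,"tz":21.9,"wx":-0.031,"wy":0.0392,"wz":-0.1068},
  {"hand":70,"tx":9.4,"ty":23.3,"tz":21.9,"wx":-0.031,"wy":0.0392,"wz":-0.1068},
  {"hand":70,"tx":9.4,"ty":23.3,"tz":21.9,"wx":-0.031,"wy":0.0392,"wz":-0.1068},
])

```text
clock: 20.58
eef_pos: [505.6, 235.2, 111.5]
tcp_rot: [2.44, -0.004, -2.961]
contact_force: [-0.3, 0.8, 0.1]
opening: 0.82
grasp_force: 0.0
```

arm_command([
  {"hand":70,"tx":0,"ty":0,"tz":0,"wx":0,"wy":0,"wz":0},
  {"hand":70,"tx":0,"ty":0,"tz":0,"wx":0,"wy":0,"wz":0},
])

```text
clock: 20.82
eef_pos: [506.4, 234.0, 112.4]
tcp_rot: [2.442, -0.005, -2.965]
contact_force: [-0.6, -0.3, 0.2]
opening: 0.82
grasp_force: 0.0
```

```bash
python3 - <<'E'
from rig import r,imaging
from h import *
f=imaging.grab_frame("wrist");print(r.sense()["qpos"].round(2))
Rt=jaw_tool(rackjaw(True))
plan(cur(r),T(grip(0)+Rt@[0,1.5,16],Rt),4)
P=grip(0)+np.array([[-38,-28,-25],[-38,28,-25],[38,-28,-25],[0,-28,16],[0,28,16]])@rackjaw(True).T
print(proj(f,P,True).round())
for m in blobs(f["image"],(105,120,40),(130,255,255),500):
    y,x=np.nonzero(m);print(x.min(),x.max(),y.min(),y.max(),len(x))
E
```

```text
[ 0.03  0.5   1.94  0.84  1.02 -2.3 ]
4 rows t [-0.42  0.42 18.99] |t| 19.0 w [ 0.0004 -0.0005 -0.001 ] deg 0.07
path [[505.0, 246.0, 98.0], [503.0, 259.0, 84.0], [501.0, 271.0, 70.0], [499.0, 283.0, 56.0]]
[[270. 243.]
 [267. 174.]
 [365. 243.]
 [318. 267.]
 [317. 185.]]
269 368 173 264 5570
```

arm_command([
  {"hand":70,"tx":-0.4,"ty":0.5,"tz":19,"wx":0,"wy":0,"wz":-0.001},
  {"hand":70,"tx":-0.4,"ty":0.5,"tz":19,"wx":0,"wy":0,"wz":-0.001},
  {"hand":70,"tx":-0.4,"ty":0.5,"tz":19,"wx":0,"wy":0,"wz":-0.001},
  {"hand":70,"tx":-0.4,"ty":0.5,"tz":18,"wx":0,"wy":0,"wz":-0.001},
  {"hand":20,"tx":0,"ty":0,"tz":0,"wx":0,"wy":0,"wz":0},
  {"hand":0,"tx":0,"ty":0,"tz":0,"wx":0,"wy":0,"wz":0},
  {"hand":0,"tx":0,"ty":0,"tz":0,"wx":0,"wy":0,"wz":0},
  {"hand":0,"tx":0,"ty":0,"tz":0,"wx":0,"wy":0,"wz":0},
], squeeze=60)

```text
clock: 21.88
eef_pos: [500.0, 283.4, 57.8]
tcp_rot: [2.441, 0.001, -2.961]
contact_force: [1.1, -0.5, 1.7]
opening: 0.085
grasp_force: 58.8
```

```bash
python3 - <<'E'
from rig import r
from h import *
Rt=jaw_tool(rackjaw(True));g=grip(0);C=cur(r)
print("offset in tool",Rt.T@(C[:3,3]-(g+Rt@[0,0,19])))
C2=C.copy();C2[:3,3]+=C[:3,:3]@[0,0,-120]
two(C2,goal(RA,RYAW,70,[-1,0,-4]),[500,110,160])
E
```

```text
offset in tool [-0.61201365  2.84121233 -4.7093253 ]
8 rows t [ -0.49 -10.01  -7.89] |t| 12.8 w [ 0.0318 -0.0383  0.105 ] deg 6.66
path [[517.0, 195.0, 149.0], [518.0, 182.0, 149.0], [518.0, 169.0, 150.0], [517.0, 157.0, 151.0], [515.0, 144.0, 152.0], [511.0, 132.0, 154.0], [506.0, 121.0, 157.0], [500.0, 110.0, 160.0]]
8 rows t [-14.87  -6.18   5.41] |t| 17.0 w [ 0.0318 -0.0383  0.105 ] deg 6.66
path [[508.0, 98.0, 150.0], [514.0, 86.0, 141.0], [518.0, 72.0, 132.0], [521.0, 57.0, 124.0], [522.0, 42.0, 116.0], [521.0, 27.0, 108.0], [518.0, 12.0, 101.0], [514.0, -3.0, 95.0]]
```

arm_command([
  {"hand":0,"tx":0,"ty":0,"tz":-20,"wx":0,"wy":0,"wz":0},
  {"hand":0,"tx":0,"ty":0,"tz":-30,"wx":0,"wy":0,"wz":0},
  {"hand":0,"tx":0,"ty":0,"tz":-40,"wx":0,"wy":0,"wz":0},
  {"hand":0,"tx":0,"ty":0,"tz":-30,"wx":0,"wy":0,"wz":0},
  {"hand":0,"tx":0,"ty":0,"tz":0,"wx":0,"wy":0,"wz":0},
])

```text
clock: 22.5
eef_pos: [515.1, 205.9, 151.3]
tcp_rot: [2.442, 0.004, -2.963]
contact_force: [-0.2, -0.1, -0.4]
opening: 0.081
grasp_force: 58.5
```

arm_command([
  {"hand":0,"tx":-0.5,"ty":-10,"tz":-7.9,"wx":0.0318,"wy":-0.0383,"wz":0.105},
  {"hand":0,"tx":-0.5,"ty":-10,"tz":-7.9,"wx":0.0318,"wy":-0.0383,"wz":0.105},
  {"hand":0,"tx":-0.5,"ty":-10,"tz":-7.9,"wx":0.0318,"wy":-0.0383,"wz":0.105},
  {"hand":0,"tx":-0.5,"ty":-10,"tz":-7.9,"wx":0.0318,"wy":-0.0383,"wz":0.105},
  {"hand":0,"tx":-0.5,"ty":-10,"tz":-7.9,"wx":0.0318,"wy":-0.0383,"wz":0.105},
  {"hand":0,"tx":-0.5,"ty":-10,"tz":-7.9,"wx":0.0318,"wy":-0.0383,"wz":0.105},
  {"hand":0,"tx":-0.5,"ty":-10,"tz":-7.9,"wx":0.0318,"wy":-0.0383,"wz":0.105},
  {"hand":0,"tx":-0.5,"ty":-10,"tz":-7.9,"wx":0.0318,"wy":-0.0383,"wz":0.105},
])

```text
clock: 23.5
eef_pos: [498.6, 110.1, 159.0]
tcp_rot: [2.795, -0.167, 2.439]
contact_force: [-0.7, 0.5, -0.3]
opening: 0.082
grasp_force: 58.4
```

arm_command([
  {"hand":0,"tx":-14.9,"ty":-6.2,"tz":5.4,"wx":0.0318,"wy":-0.0383,"wz":0.105},
  {"hand":0,"tx":-14.9,"ty":-6.2,"tz":5.4,"wx":0.0318,"wy":-0.0383,"wz":0.105},
  {"hand":0,"tx":-14.9,"ty":-6.2,"tz":5.4,"wx":0.0318,"wy":-0.0383,"wz":0.105},
  {"hand":0,"tx":-14.9,"ty":-6.2,"tz":5.4,"wx":0.0318,"wy":-0.0383,"wz":0.105},
  {"hand":0,"tx":-14.9,"ty":-6.2,"tz":5.4,"wx":0.0318,"wy":-0.0383,"wz":0.105},
  {"hand":0,"tx":-14.9,"ty":-6.2,"tz":5.4,"wx":0.0318,"wy":-0.0383,"wz":0.105},
  {"hand":0,"tx":-14.9,"ty":-6.2,"tz":5.4,"wx":0.0318,"wy":-0.0383,"wz":0.105},
  {"hand":0,"tx":-14.9,"ty":-6.2,"tz":5.4,"wx":0.0318,"wy":-0.0383,"wz":0.105},
])

```text
clock: 24.5
eef_pos: [512.6, -3.4, 93.8]
tcp_rot: [-3.138, 0.002, 1.559]
contact_force: [-0.4, 0.1, -0.6]
opening: 0.089
grasp_force: 58.4
```

arm_command([
  {"hand":0,"tx":0,"ty":0,"tz":0,"wx":0,"wy":0,"wz":0},
  {"hand":0,"tx":0,"ty":0,"tz":0,"wx":0,"wy":0,"wz":0},
])

```text
clock: 24.75
eef_pos: [513.2, -2.7, 94.5]
tcp_rot: [-3.14, -0.0, 1.565]
contact_force: [1.4, -0.3, -0.4]
opening: 0.086
grasp_force: 58.4
```

```bash
python3 - <<'E'
from rig import r,imaging
from h import *
f=imaging.grab_frame("wrist");cv2.imwrite("pics/w7.png",f["image"][:,:,::-1])
C=cur(r);print(r.sense()["eef_pos"].round(1),r.sense()["tcp_rot"].round(3),r.sense()["grasp_force"])
for dx in(0,-4):
    d=np.array([dx,0,-4.5]);g=C[:3,3]-C[:3,:3]@(np.array([0,0,19])+d);jR=np.c_[C[:3,1],C[:3,0],-C[:3,2]]
    P=g+np.array([[-38,28,-25],[0,28,-25],[38,6,-25]])@jR.T
    print(d,proj(f,P,True).round().tolist())
U=rz(np.radians(RYAW))
print("sil pred",proj(f,np.array([*RA,10])+np.array([[-38,28,0],[-38,-28,0],[0,28,0],[0,6,0],[38,6,0]])@U.T,True).round().tolist())
for m in blobs(f["image"],(22,120,40),(35,255,255),60):
    y,x=np.nonzero(m);c,_=cv2.findContours(m.astype(np.uint8),0,1);w=unproj(f,c[0][:,0],10,True)[:,:2].astype(np.float32)
    print("yel",x.min(),x.max(),y.min(),y.max(),len(x),cv2.minAreaRect(w))
plan(C,goal(RA,RYAW,2,[-1,0,-4.5]),5)
E
```

```text
[513.4  -2.7  94.6] [-3.14  -0.     1.564] 58.430580496788025
[ 0.   0.  -4.5] [[246.0, 197.0], [319.0, 197.0], [389.0, 237.0]]
[-4.   0.  -4.5] [[246.0, 190.0], [319.0, 190.0], [390.0, 230.0]]
sil pred [[269.0, 171.0], [272.0, 241.0], [320.0, 171.0], [320.0, 200.0], [369.0, 200.0]]
yel 572 625 48 126 1604 ((800.6942138671875, 121.28488159179688), (94.37581634521484, 78.58915710449219), 13.957500457763672)
yel 268 328 170 191 1295 ((497.4438171386719, 18.743701934814453), (16.171955108642578, 45.492183685302734), 89.51384735107422)
yel 330 369 195 231 1396 ((536.5875244140625, -7.227222442626953), (29.234411239624023, 30.148818969726562), 89.32567596435547)
5 rows t [-0.1   0.12 13.43] |t| 13.4 w [-0.0003 -0.      0.0005] deg 0.03
path [[513.0, -3.0, 81.0], [514.0, -3.0, 68.0], [514.0, -3.0, 54.0], [514.0, -3.0, 41.0], [514.0, -3.0, 27.0]]
```

View pics/w7.png

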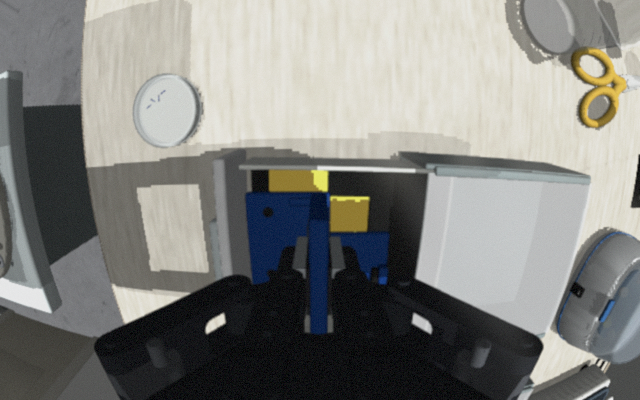

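The view shows jaw_3 held over the right drawer. The silhouette's arm edge is at y=195 against 200 predicted, so the spot is about 3.5 mm further toward +y. The jaw's top edge at y=193 gives an offset of -2.2 mm. I'll correct by +2 mm and lower.

arm_command([
  {"hand":0,"tx":1,"ty":0,"tz":15,"wx":0,"wy":0,"wz":0},
  {"hand":0,"tx":1,"ty":0,"tz":17,"wx":0,"wy":0,"wz":0},
  {"hand":0,"tx":0,"ty":0,"tz":17,"wx":0,"wy":0,"wz":0},
  {"hand":0,"tx":0,"ty":0,"tz":12,"wx":0,"wy":0,"wz":0},
  {"hand":0,"tx":0,"ty":0,"tz":5,"wx":0,"wy":0,"wz":0},
  {"hand":0,"tx":0,"ty":0,"tz":1.5,"wx":0,"wy":0,"wz":0},
  {"hand":0,"tx":0,"ty":0,"tz":1,"wx":0,"wy":0,"wz":0},
  {"hand":0,"tx":0,"ty":0,"tz":0,"wx":0,"wy":0,"wz":0},
])

```text
clock: 25.8
eef_pos: [513.7, -1.2, 26.5]
tcp_rot: [-3.141, 0.001, 1.562]
contact_force: [0.3, -0.6, -1.2]
opening: 0.085
grasp_force: 58.5
```

arm_command([
  {"hand":0,"tx":0,"ty":0,"tz":0.8,"wx":0,"wy":0,"wz":0},
  {"hand":0,"tx":0,"ty":0,"tz":0.7,"wx":0,"wy":0,"wz":0},
  {"hand":0,"tx":0,"ty":0,"tz":0,"wx":0,"wy":0,"wz":0},
])

```text
clock: 26.18
eef_pos: [513.3, -1.2, 24.6]
tcp_rot: [-3.14, 0.001, 1.562]
contact_force: [-0.6, 0.3, -0.7]
opening: 0.087
grasp_force: 58.5
```

arm_command([
  {"hand":0,"tx":0,"ty":0,"tz":0.8,"wx":0,"wy":0,"wz":0},
  {"hand":0,"tx":0,"ty":0,"tz":0.7,"wx":0,"wy":0,"wz":0},
  {"hand":0,"tx":0,"ty":0,"tz":0,"wx":0,"wy":0,"wz":0},
])

```text
clock: 26.55
eef_pos: [513.4, -1.2, 23.2]
tcp_rot: [-3.14, 0.001, 1.562]
contact_force: [-1.7, 0.8, 1.5]
opening: 0.085
grasp_force: 58.8
```

arm_command([
  {"hand":0,"tx":0,"ty":0,"tz":0.5,"wx":0,"wy":0,"wz":0},
  {"hand":0,"tx":0,"ty":0,"tz":0,"wx":0,"wy":0,"wz":0},
])

```text
clock: 26.8
eef_pos: [513.8, -1.2, 23.1]
tcp_rot: [-3.141, 0.001, 1.562]
contact_force: [-2.0, 1.1, 6.4]
opening: 0.08
grasp_force: 59.7
```

Touchdown at 6.4 N. Release and lift, then move in front of the right drawer with the fingers shut.

arm_command([
  {"hand":12,"tx":0,"ty":0,"tz":-0.3,"wx":0,"wy":0,"wz":0},
  {"hand":25,"tx":0,"ty":0,"tz":0,"wx":0,"wy":0,"wz":0},
  {"hand":45,"tx":0,"ty":0,"tz":0,"wx":0,"wy":0,"wz":0},
  {"hand":45,"tx":0,"ty":0,"tz":0,"wx":0,"wy":0,"wz":0},
  {"hand":45,"tx":0,"ty":0,"tz":-30,"wx":0,"wy":0,"wz":0},
  {"hand":45,"tx":0,"ty":0,"tz":-50,"wx":0,"wy":0,"wz":0},
  {"hand":45,"tx":0,"ty":0,"tz":-50,"wx":0,"wy":0,"wz":0},
  {"hand":45,"tx":0,"ty":0,"tz":0,"wx":0,"wy":0,"wz":0},
])

```text
clock: 27.8
eef_pos: [516.2, -1.1, 156.6]
tcp_rot: [3.136, 0.001, 1.562]
contact_force: [0.2, 0.9, -0.6]
opening: 0.526
grasp_force: 0.0
```

```bash
python3 - <<'E'
from rig import r,imaging
from h import *
f=imaging.grab_frame("wrist");t=imaging.grab_frame("top")
cv2.imwrite("pics/w8.png",f["image"][:,:,::-1]);print(r.sense()["eef_pos"].round(1))
U=rz(np.radians(RYAW))
print("jaw pred",proj(f,np.array([513.3,1.4,40])+np.array([[-38,28,-25],[-38,-28,-25],[0,28,-25],[38,6,-25],[38,-28,-25],[0,28,16],[0,-28,16]])@U.T,True).round().tolist())
for nm,lo,hi in(("blue",(100,110,30),(130,255,255)),("yel",(22,120,40),(35,255,255))):
  for m in blobs(f["image"],lo,hi,30):
    y,x=np.nonzero(m);print(nm,x.min(),x.max(),y.min(),y.max(),len(x))
# bright (white/aluminium) column edges along the drawers' centre lines, wrist view: rows of brightness on line z=40
g=cv2.cvtColor(f["image"],cv2.COLOR_RGB2GRAY)
for y in(-25,-33,-41):
    xs=np.arange(425,480,2.5);p=proj(f,np.c_[xs,np.full_like(xs,y),np.full_like(xs,40.)],True).round().astype(int)
    print(y,[(x,int(g[b,a])) for x,(a,b) in zip(xs,p) if 0<=a<640 and 0<=b<400])
E
```

```text
[513.6  -1.1 153. ]
jaw pred [[274.0, 158.0], [276.0, 216.0], [315.0, 158.0], [355.0, 181.0], [354.0, 216.0], [314.0, 165.0], [315.0, 231.0]]
blue 274 355 159 297 7147
blue 563 576 274 293 124
yel 531 585 55 122 1219
-25 [(np.float64(425.0), 100), (np.float64(427.5), 107), (np.float64(430.0), 107), (np.float64(432.5), 107), (np.float64(435.0), 102), (np.float64(437.5), 122), (np.float64(440.0), 124), (np.float64(442.5), 119), (np.float64(445.0), 139), (np.float64(447.5), 138), (np.float64(450.0), 114), (np.float64(452.5), 73), (np.float64(455.0), 76), (np.float64(457.5), 73), (np.float64(460.0), 72), (np.float64(462.5), 81), (np.float64(465.0), 101), (np.float64(467.5), 16), (np.float64(470.0), 20), (np.float64(472.5), 16), (np.float64(475.0), 18), (np.float64(477.5), 15)]
-33 [(np.float64(425.0), 99), (np.float64(427.5), 102), (np.float64(430.0), 108), (np.float64(432.5), 109), (np.float64(435.0), 99), (np.float64(437.5), 116), (np.float64(440.0), 125), (np.float64(442.5), 123), (np.float64(445.0), 138), (np.float64(447.5), 142), (np.float64(450.0), 113), (np.float64(452.5), 74), (np.float64(455.0), 74), (np.float64(457.5), 73), (np.float64(460.0), 71), (np.float64(462.5), 85), (np.float64(465.0), 89), (np.float64(467.5), 26), (np.float64(470.0), 17), (np.float64(472.5), 12), (np.float64(475.0), 11), (np.float64(477.5), 6)]
-41 [(np.float64(425.0), 98), (np.float64(427.5), 103), (np.float64(430.0), 109), (np.float64(432.5), 109), (np.float64(435.0), 106), (np.float64(437.5), 124), (np.float64(440.0), 123), (np.float64(442.5), 120), (np.float64(445.0), 141), (np.float64(447.5), 139), (np.float64(450.0), 125), (np.float64(452.5), 75), (np.float64(455.0), 78), (np.float64(457.5), 74), (np.float64(460.0), 61), (np.float64(462.5), 59), (np.float64(465.0), 61), (np.float64(467.5), 59), (np.float64(470.0), 24), (np.float64(472.5), 18), (np.float64(475.0), 16), (np.float64(477.5), 15)]
```

jaw_3 covers its silhouette: blue extent 274..355 as predicted, with no yellow left showing. The right pull's front is at about x=437. Move in front of it, low, with the fingers shut.

arm_command([
  {"hand":0,"tx":-8,"ty":-29,"tz":0,"wx":0,"wy":0,"wz":0},
  {"hand":0,"tx":-8,"ty":-29,"tz":0,"wx":0,"wy":0,"wz":0},
  {"hand":0,"tx":-8,"ty":-29,"tz":0,"wx":0,"wy":0,"wz":0},
  {"hand":0,"tx":-8,"ty":-29,"tz":0,"wx":0,"wy":0,"wz":0},
  {"hand":0,"tx":0,"ty":0,"tz":40,"wx":0,"wy":0,"wz":0},
  {"hand":0,"tx":0,"ty":0,"tz":50,"wx":0,"wy":0,"wz":0},
  {"hand":0,"tx":0,"ty":0,"tz":35,"wx":0,"wy":0,"wz":0},
  {"hand":0,"tx":0,"ty":0,"tz":0,"wx":0,"wy":0,"wz":0},
])

```text
clock: 28.9
eef_pos: [393.7, -32.0, 25.4]
tcp_rot: [-3.132, 0.0, 1.562]
contact_force: [0.3, 0.3, 0.1]
opening: 0.003
grasp_force: 0.0
```

arm_command([
  {"hand":0,"tx":0,"ty":12,"tz":0,"wx":0,"wy":0,"wz":0},
  {"hand":0,"tx":0,"ty":12,"tz":0,"wx":0,"wy":0,"wz":0},
  {"hand":0,"tx":0,"ty":12,"tz":0,"wx":0,"wy":0,"wz":0},
  {"hand":0,"tx":0,"ty":12,"tz":0,"wx":0,"wy":0,"wz":0},
  {"hand":0,"tx":0,"ty":12,"tz":0,"wx":0,"wy":0,"wz":0},
])

```text
clock: 29.52
eef_pos: [458.0, -32.7, 28.3]
tcp_rot: [-3.14, 0.001, 1.562]
contact_force: [-3.0, -0.2, 1.5]
opening: 0.001
grasp_force: 1.2
```

arm_command([
  {"hand":0,"tx":0,"ty":10,"tz":0,"wx":0,"wy":0,"wz":0},
  {"hand":0,"tx":0,"ty":10,"tz":0,"wx":0,"wy":0,"wz":0},
  {"hand":0,"tx":0,"ty":10,"tz":0,"wx":0,"wy":0,"wz":0},
  {"hand":0,"tx":0,"ty":10,"tz":0,"wx":0,"wy":0,"wz":0},
  {"hand":0,"tx":0,"ty":10,"tz":0,"wx":0,"wy":0,"wz":0},
  {"hand":0,"tx":0,"ty":8,"tz":0,"wx":0,"wy":0,"wz":0},
  {"hand":0,"tx":0,"ty":6,"tz":0,"wx":0,"wy":0,"wz":0},
])

```text
clock: 30.4
eef_pos: [521.6, -33.3, 27.8]
tcp_rot: [-3.14, 0.001, 1.563]
contact_force: [-2.7, -0.7, 0.5]
opening: -0.003
grasp_force: 1.1
```

arm_command([
  {"hand":0,"tx":0,"ty":3,"tz":0,"wx":0,"wy":0,"wz":0},
  {"hand":0,"tx":0,"ty":3,"tz":0,"wx":0,"wy":0,"wz":0},
  {"hand":0,"tx":0,"ty":3,"tz":0,"wx":0,"wy":0,"wz":0},
])

```text
clock: 30.78
eef_pos: [530.1, -33.4, 27.9]
tcp_rot: [-3.14, 0.001, 1.562]
contact_force: [-1.7, -0.5, 0.5]
opening: -0.002
grasp_force: 1.0
```

arm_command([
  {"hand":0,"tx":0,"ty":3,"tz":0,"wx":0,"wy":0,"wz":0},
  {"hand":0,"tx":0,"ty":3,"tz":0,"wx":0,"wy":0,"wz":0},
  {"hand":0,"tx":0,"ty":3,"tz":0,"wx":0,"wy":0,"wz":0},
  {"hand":0,"tx":0,"ty":2,"tz":0,"wx":0,"wy":0,"wz":0},
])

```text
clock: 31.28
eef_pos: [541.3, -33.4, 27.9]
tcp_rot: [-3.14, 0.001, 1.562]
contact_force: [-2.3, -1.7, 0.8]
opening: 0.005
grasp_force: 1.2
```

```bash
python3 - <<'E'
from rig import r
s=r.sense();print(s["eef_pos"],s["contact_force"])
E
```

```text
[541.32081524 -33.44339969  27.88131846] [-2.32171115 -1.72441152  0.79536049]
```

arm_command([
  {"hand":0,"tx":0,"ty":2,"tz":0,"wx":0,"wy":0,"wz":0},
  {"hand":0,"tx":0,"ty":2,"tz":0,"wx":0,"wy":0,"wz":0},
  {"hand":0,"tx":0,"ty":1.5,"tz":0,"wx":0,"wy":0,"wz":0},
])

```text
clock: 31.65
eef_pos: [541.6, -33.2, 27.2]
tcp_rot: [-3.13, 0.0, 1.562]
contact_force: [-20.2, -0.8, 15.7]
opening: -0.002
grasp_force: 10.2
```

The right drawer hit its stop (20 N at x≈541.6), so it is shut. Back off and go to the left drawer.

arm_command([
  {"hand":0,"tx":0,"ty":-30,"tz":0,"wx":0,"wy":0,"wz":0},
  {"hand":0,"tx":0,"ty":-20,"tz":-30,"wx":0,"wy":0,"wz":0},
  {"hand":0,"tx":-43,"ty":-18,"tz":-30,"wx":0,"wy":0,"wz":0},
  {"hand":0,"tx":-44,"ty":-18,"tz":0,"wx":0,"wy":0,"wz":0},
  {"hand":0,"tx":-44,"ty":-18,"tz":0,"wx":0,"wy":0,"wz":0},
  {"hand":0,"tx":-44,"ty":-18,"tz":0,"wx":0,"wy":0,"wz":0},
  {"hand":0,"tx":-42,"ty":-16,"tz":0,"wx":0,"wy":0,"wz":0},
  {"hand":0,"tx":0,"ty":0,"tz":0,"wx":0,"wy":0,"wz":0.033},
])

```text
clock: 32.65
eef_pos: [407.0, -251.9, 88.7]
tcp_rot: [3.141, 0.002, 1.525]
contact_force: [0.2, 0.3, -0.4]
opening: -0.002
grasp_force: 0.0
```

arm_command([
  {"hand":0,"tx":0,"ty":0,"tz":30,"wx":0,"wy":0,"wz":0},
  {"hand":0,"tx":0,"ty":0,"tz":29,"wx":0,"wy":0,"wz":0},
  {"hand":0,"tx":0,"ty":0,"tz":0,"wx":0,"wy":0,"wz":0},
])

```text
clock: 33.02
eef_pos: [406.2, -248.1, 28.0]
tcp_rot: [-3.137, -0.001, 1.53]
contact_force: [-0.7, 0.2, 0.6]
opening: -0.002
grasp_force: 0.0
```

arm_command([
  {"hand":0,"tx":0,"ty":12,"tz":0,"wx":0,"wy":0,"wz":0},
  {"hand":0,"tx":0,"ty":12,"tz":0,"wx":0,"wy":0,"wz":0},
  {"hand":0,"tx":0,"ty":12,"tz":0,"wx":0,"wy":0,"wz":0},
  {"hand":0,"tx":0,"ty":12,"tz":0,"wx":0,"wy":0,"wz":0},
  {"hand":0,"tx":0,"ty":12,"tz":0,"wx":0,"wy":0,"wz":0},
  {"hand":0,"tx":0,"ty":12,"tz":0,"wx":0,"wy":0,"wz":0},
  {"hand":0,"tx":0,"ty":12,"tz":0,"wx":0,"wy":0,"wz":0},
  {"hand":0,"tx":0,"ty":10,"tz":0,"wx":0,"wy":0,"wz":0},
])

```text
clock: 34.02
eef_pos: [501.5, -253.2, 29.0]
tcp_rot: [-3.14, 0.001, 1.53]
contact_force: [-3.0, -0.9, 1.1]
opening: 0.001
grasp_force: 1.2
```

arm_command([
  {"hand":0,"tx":0,"ty":10,"tz":0,"wx":0,"wy":0,"wz":0},
  {"hand":0,"tx":0,"ty":8,"tz":0,"wx":0,"wy":0,"wz":0},
  {"hand":0,"tx":0,"ty":6,"tz":0,"wx":0,"wy":0,"wz":0},
  {"hand":0,"tx":0,"ty":4,"tz":0,"wx":0,"wy":0,"wz":0},
  {"hand":0,"tx":0,"ty":3,"tz":0,"wx":0,"wy":0,"wz":0},
  {"hand":0,"tx":0,"ty":3,"tz":0,"wx":0,"wy":0,"wz":0},
])

```text
clock: 34.78
eef_pos: [534.7, -254.7, 29.0]
tcp_rot: [-3.14, 0.001, 1.529]
contact_force: [-2.2, -0.6, 0.2]
opening: -0.0
grasp_force: 1.1
```

arm_command([
  {"hand":0,"tx":0,"ty":3,"tz":0,"wx":0,"wy":0,"wz":0},
  {"hand":0,"tx":0,"ty":3,"tz":0,"wx":0,"wy":0,"wz":0},
  {"hand":0,"tx":0,"ty":2,"tz":0,"wx":0,"wy":0,"wz":0},
])

```text
clock: 35.15
eef_pos: [542.9, -255.0, 29.0]
tcp_rot: [-3.14, 0.001, 1.53]
contact_force: [-2.0, -1.5, 0.6]
opening: 0.001
grasp_force: 1.0
```

arm_command([
  {"hand":0,"tx":0,"ty":3,"tz":0,"wx":0,"wy":0,"wz":0},
  {"hand":0,"tx":0,"ty":3,"tz":0,"wx":0,"wy":0,"wz":0},
  {"hand":0,"tx":0,"ty":2,"tz":0,"wx":0,"wy":0,"wz":0},
  {"hand":0,"tx":0,"ty":2,"tz":0,"wx":0,"wy":0,"wz":0},
])

```text
clock: 35.65
eef_pos: [552.8, -255.4, 29.0]
tcp_rot: [-3.14, 0.001, 1.529]
contact_force: [-2.1, -1.3, 0.1]
opening: 0.004
grasp_force: 1.0
```

arm_command([
  {"hand":0,"tx":0,"ty":2,"tz":0,"wx":0,"wy":0,"wz":0},
  {"hand":0,"tx":0,"ty":2,"tz":0,"wx":0,"wy":0,"wz":0},
  {"hand":0,"tx":0,"ty":2,"tz":0,"wx":0,"wy":0,"wz":0},
])

```text
clock: 36.02
eef_pos: [558.7, -255.6, 29.0]
tcp_rot: [-3.14, 0.001, 1.529]
contact_force: [-5.8, -1.8, 1.8]
opening: -0.006
grasp_force: 3.7
```

arm_command([
  {"hand":0,"tx":0,"ty":2,"tz":0,"wx":0,"wy":0,"wz":0},
  {"hand":0,"tx":0,"ty":2,"tz":0,"wx":0,"wy":0,"wz":0},
  {"hand":0,"tx":0,"ty":1,"tz":0,"wx":0,"wy":0,"wz":0},
])

```text
clock: 36.4
eef_pos: [558.9, -255.4, 28.8]
tcp_rot: [-3.131, -0.001, 1.53]
contact_force: [-23.0, -4.3, 17.9]
opening: 0.003
grasp_force: 11.7
```

The left drawer hit its stop too, at x≈558.9. That is 17 mm beyond the right drawer's stop, matching the offset between the two units' spots. Retreat and check.

arm_command([
  {"hand":0,"tx":0,"ty":-30,"tz":0,"wx":0,"wy":0,"wz":0},
  {"hand":0,"tx":0,"ty":-40,"tz":0,"wx":0,"wy":0,"wz":0},
  {"hand":0,"tx":0,"ty":-40,"tz":-40,"wx":0,"wy":0,"wz":0},
  {"hand":0,"tx":0,"ty":-40,"tz":-50,"wx":0,"wy":0,"wz":0},
  {"hand":0,"tx":0,"ty":0,"tz":-50,"wx":0,"wy":0,"wz":0},
  {"hand":0,"tx":0,"ty":0,"tz":0,"wx":0,"wy":0,"wz":0},
  {"hand":0,"tx":0,"ty":0,"tz":0,"wx":0,"wy":0,"wz":0},
])

```text
clock: 37.28
eef_pos: [415.3, -249.5, 167.9]
tcp_rot: [-3.141, 0.001, 1.529]
contact_force: [0.1, -0.8, -0.3]
opening: -0.004
grasp_force: 0.0
```

```bash
python3 - <<'E'
from rig import r,imaging
from h import *
import pickle
t0=pickle.load(open("f0.pkl","rb"))["top"]["image"]
t=imaging.grab_frame("top");s=imaging.grab_frame("scene");g=cv2.cvtColor(t["image"],cv2.COLOR_RGB2GRAY)
print(r.sense()["eef_pos"].round(),r.sense()["contact_force"].round(1))
for m in blobs(t["image"],(22,120,60),(35,255,255),20):
    y,x=np.nonzero(m);print("yel",x.mean().round(),y.mean().round(),len(x))
# front/pull profile along each drawer's centre line at z=62 / 40
for nm,y0,y1,xs in(("R",-33,-33,np.arange(530,600,2.6)),("L",-256,-256,np.arange(545,615,2.6))):
    for z in(40,):
        p=proj(t,np.c_[xs,np.full_like(xs,y0),np.full_like(xs,z)]).round().astype(int)
        print(nm,[(round(float(x)),int(g[b,a])) for x,(a,b) in zip(xs,p)])
        
print("bystander diffs",[float(np.abs(t["image"][a:b,c:d].astype(int)-t0[a:b,c:d]).mean().round(1)) for a,b,c,d in((245,275,303,332),(115,155,265,300),(130,165,172,212))])
E
```

```text
[ 415. -249.  167.] [-0.1 -0.4 -0.2]
yel 304.0 110.0 356
yel 81.0 177.0 118
yel 161.0 229.0 304
R [(530, 148), (533, 142), (535, 149), (538, 149), (540, 136), (543, 138), (546, 145), (548, 151), (551, 78), (553, 83), (556, 70), (559, 152), (561, 155), (564, 155), (566, 157), (569, 28), (572, 164), (574, 159), (577, 164), (579, 5), (582, 124), (585, 117), (587, 113), (590, 114), (592, 113), (595, 113), (598, 114)]
L [(545, 117), (548, 122), (550, 121), (553, 138), (555, 145), (558, 142), (561, 149), (563, 76), (566, 85), (568, 86), (571, 84), (574, 86), (576, 160), (579, 160), (581, 153), (584, 158), (587, 57), (589, 101), (592, 163), (594, 163), (597, 19), (600, 107), (602, 117), (605, 114), (607, 113), (610, 115), (613, 115)]
bystander diffs [3.5, 0.9, 1.9]
```

```bash
python3 -c "
from rig import r
print(r.sign_off())"
```

```text
the job is handed in; nothing more can be done
None
```

I placed all three jaws on silhouettes of their own hand, pushed both drawers to their stops and handed the job in at about 37 s; the hand-in call returned no verdict.

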